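# Load a flow chamber and crank it onto the contacts

## Robot

A 6-joint arm with a two-finger parallel gripper is mounted at the origin on the work surface. World frame = base frame: x ahead of the robot, y to its left, z up, the work surface at z = 0. Lengths are in m, angles in rad, forces in N, time in s.
With the tool pointing down it reaches from about 0.325 to 0.775 m from the base axis. Payload 9.3 kg.
Tool frame: the origin (TCP) lies between the finger pads; the fingertips stand 17 mm ahead of it and the grasp point (between the pads) lies 2 mm behind it (manip.nose_length is the distance from the TCP to the fingertips, in m); y points along the fingers, z is the direction in which the jaws open and shut, and the axes are right-handed (so a half turn about y gives the same grasp; the last joint's range is limited). The gripper opens to 85 mm and grips with 20 to 120 N. Pads are 22 mm wide; open, the fingers measure 114 mm over their backs; the gripper's body (76 mm by 85 mm) begins 54 mm behind the grasp point. The pads swing forward as they close: fully open they stand 13 mm farther back than shut.
Start: joints at [1.134, 0.259, 0.021, 1.334, 0, 1.418], TCP at [0.154, 0.528, 0.248] pointing down, gripper open.
Joint ranges: [-3.04, 3.04], [-0.91, 1.82], [-1.04, 1.36], [-1.92, 1.95], [-1.52, 1.45], [-3.14, 3.14]. Speed limits (rad/s): [2.22, 2.22, 2.79, 3.14, 3.14, 3.14].

## Interface

Orientations are given as [roll, pitch, yaw] about the fixed x, y, z axes, in that order (R = Rz(yaw) Ry(pitch) Rx(roll)).
In Python, from cell import telemetry, vision, workorder, manip gives the robot as it stands.
- The arm moves only by the tool send_rows, never from a script. Its argument "deltas" is text: rows parted by semicolons, each of 7 numbers parted by spaces: the turn, a rotation vector about the tool's x, y, z as a fraction of full scale, then the shift along the tool's x, y, z as a fraction of full scale, then the gripper's target within -1 to 1 (fully open at 1, half-way at 0, shut at -1). In form: rx ry rz x y z gripper; .... A call has 1 to 20 rows; each row is the pose to reach, as a shift and turn from the pose commanded when the call began, along the tool's axes at that moment, turning the shorter way round; what a row does not reach only later rows make up. Full scale, the value 1, is 0.6 m for a shift and 360 degrees for a turn. A row lasts 1/12 s, in which the tool goes at most 41.7 mm and 7.16 degrees, less where a joint would pass 70% of its speed; a pose out of reach is approached as far as the arm can. A call with a number of a shift or a turn outside -1 to 1 is refused whole. A call with a gripper value outside its range is refused whole. The fingers move at their own pace and stop on an object; "squeeze" is the grip in N (left out, the last holds). Time passes only in rows, so rows that repeat a pose let the fingers close. It gives the time, the measured TCP pose, the force and the opening at its end, in the units of the state.
- telemetry.sense(): the state, without advancing time (a new reading comes with each control period).
- vision.camera(name): name is "side" or "top"; returns the picture (420x560x3 uint8, red, green, blue); there is no depth.
- vision.camera_params(name): a dict with "fx", "fy", "cx", "cy" (pixels), "k1" (the pictures are not rectified: a ray, as slopes to the right and down, at radius r is drawn at 1 + k1 r^2 times it, then the intrinsics apply), "pose" (4x4, takes a point from camera to world coordinates). Camera axes: x right, y down, z forward; pixel columns grow to the right and rows downward; lengths in m; the calibration is good to about 2 mm. A picture is of the moment at which its call begins. camera_params takes no time and is no camera call.
- workorder.hand_in(): hands the job in, once; it reports no verdict.
The state is a dict: "time_s": time; "joint_pos": joint angles; "joint_vel": joint speeds; "tau": joint torques, N m; "tool_pos": TCP position; "ee_rot": TCP orientation; "wrist_force": force on the tool from outside, world axes, zero at the start; "torque": the same for the moment, N m; "finger_gap": opening from 0.0 (shut) to 1.0 (fully open).
Only numpy, scipy, OpenCV 4.12 (cv2) and the standard library are available. Lean on these libraries where they do the work, as an engineer would, in place of code of your own. Each camera call takes 0.05 s, during which the arm holds its last target.

## Task

Set the flow chamber down in the nest of the reader's carriage, its brass contact strip facing the dock. Then take the crank by its loose sleeve and, keeping hold of the sleeve all the while, crank the carriage in until you feel the chamber come up firmly against the dock's sprung contact block; stop there without forcing it, and let go so that it stays docked. Leave everything else on the bench undisturbed.

Things in the scene. Friction and masses are not known exactly. Their poses are not given: they have to be found in the camera images.
- chamber: flow chamber to load: plain aluminium block 44 (x) x 60 (y) x 30 mm high, 0.13 to 0.25 kg, glass window on top, brass strip on its -y end, two white port caps 5 mm long high on its +y end. Origin: centre of the underside; z up. Stands on the bench left or right of the reader, yaw -0.5 to 0.5. Take it across the 44 mm, fingertips at least 10 mm above its underside (clear of the nest's rim)
- reader: the fixed instrument: dark base plate 300 (x) x 410 (y) x 15 mm, turned by up to 0.2 rad; origin on the bench under the plate (which runs from y = -210 to +200 mm); axes as the robot's at yaw 0. Rails along y at x = 75 mm; grey gear housing 100 x 100 mm, top 60 mm above the bench, centred at x = -65, y = 90 mm, with a nose over the rack, 46 mm high, to x = 32 mm
- nest (a point): centre of the nest floor on the carriage, 37 mm above the bench; axes parallel to the reader's. The pocket is 48 (x) x 64 (y) mm, 2 mm free on each side of the chamber; lips 5 mm high with a flared rim to 9 mm at both x sides and at -y, a wall 22 mm high at +y that pushes the chamber. The carriage slides along the reader's -y towards the dock
- crank_axis (a point): point on the crank's vertical axis (fixed to the reader), 118 mm above the bench, at the height of sleeve_mid
- sleeve_mid (a point): middle of the black crank sleeve, a vertical cylinder 26 mm in diameter that spins freely on its pin, running from 83 to 145 mm above the bench with the crank arm (top at 80 mm) below it; its centre is 50 mm from the crank axis. The point turns with the sleeve: use its position only
- sleeve: the same free-spinning sleeve; origin at its lower end, 83 mm above the bench
- crank (a joint): crank angle, rad; grows turning CLOCKWISE seen from above, which drives the carriage towards the dock by 12 mm per rad. At 0 the arm points along the reader's -x. Starts between -0.9 and 0.9; end stop at 10.3. The drive drags with 0.48 N m (8 to 10 N at the sleeve, felt only while it turns) throughout and stays where it is left. Each newton on the contacts adds 0.24 N of tangential force at the sleeve
- dock: steel unit 150 x 140 x 115 mm on the reader's plate at the -y end of the rails, tube on top (to 192 mm above the bench). Its +y face carries the black sprung contact block, which the chamber meets at a crank angle between 8.3 and 9.5 (bracket setting unknown: feel for it) and which gives 1 mm per 12 N. 10 to 34 N is well docked, over 45 N breaks the chamber. Origin: centre of its underside, 15 mm up
- tube_rack: bystander: white rack with three capped tubes, 75 x 120 x 118 mm, origin under its centre
- bottle: bystander: amber bottle, 64 mm in diameter, 150 mm high, origin under its centre
- dish: bystander: clear round dish 90 mm in diameter, 14 mm high, on the side of the reader opposite the chamber, origin under its centre
- vial: bystander: small glass vial 28 mm in diameter, 48 mm high, standing on the reader's base plate, origin under its centre
- lens_post: bystander: lens on a steel post with round black foot 56 mm in diameter, 97 mm high, origin under its foot
- strip (a point): middle of the brass contact strip on the chamber's -y end, 30 mm from its middle and 19 mm above its underside
- driver: bystander: screwdriver 190 mm long with black handle, lying on the bench on the robot's side, origin under its middle
- slide_frame: bystander: flat rectangular aluminium frame 95 x 110 x 6 mm with an open middle, lying on the bench, origin under its centre
There are look-alikes about, which are no part of the job. Several things have the shape of the chamber; the one meant has the colours described above.

How it is judged:
On the way, in this order (a step that is already met when the one before it is completed fails the run):
1. the chamber sits down in the nest, contact strip towards the dock, let go, with the carriage still out (z of chamber in the frame of nest between -0.003 and 0.003 m and horizontal distance between chamber and nest below 0.005 m and angle between chamber's own z axis and vertical below 0.08 rad and angle between the y axis of chamber and the y axis of nest, either way round below 0.15 rad and contact force between the fingers and chamber below 0.2 N and value of joint crank below 1.5 rad and y of strip in the frame of nest below -0.02 m), for 0.2 s.
2. the chamber is pressed on the contacts while the sleeve is held (contact force between chamber and dock above 10 N and contact force between the fingers and sleeve above 1 N), for 0.1 s.
At the end, for the whole second after the job is handed in: the chamber sits in the nest (within 5 mm, level, down on the floor within 3 mm) with its contact strip pressed on the dock's contact block with 10 to 34 N, the crank let go and at rest (contact force between chamber and dock between 10 and 34 N and z of chamber in the frame of nest below 0.003 m and horizontal distance between chamber and nest below 0.005 m and angle between chamber's own z axis and vertical below 0.08 rad and linear speed of chamber below 0.01 m/s and velocity of joint crank between -0.05 and 0.05 rad/s and y of strip in the frame of nest below -0.02 m); the robot touches nothing.
It fails at once if the contacts are pressed with more than 45 N (contact force between chamber and dock above 45 N).
It fails at once if the crank turns without the sleeve being held ((velocity of joint crank above 0.4 rad/s or velocity of joint crank below -0.4 rad/s) and contact force between the fingers and sleeve below 0.2 N).
It fails at once if a bystander is moved by more than 20 mm (distance of any of tube_rack, bottle, dish, vial, lens_post, driver, slide_frame from where it was at the start of the episode above 0.02 m).
It also fails if it takes over 72 s, if anything falls off the work surface, if the arm or the gripper's body presses on something with over 40 N, if the wrist force passes 120 N, or if a joint passes its speed limit or range.

## Working session

There is one attempt and no reset: what is moved stays moved. The work goes in short steps, Python scripts to look and compute and a tool call to move; the robot and the scene stay as the last step left them, time stands still between calls to the robot, and variables do not carry over. Pictures are saved under pics/ and viewed, and the job is handed in when it is done.

Besides the shell and the picture viewer there is one more tool, called after "Emit:" in YAML: its name, and indented under it one key for each argument. send_rows: Moves the arm, as the interface text tells. Its arguments: {"type":"object","properties":{"deltas":{"type":"string"},"squeeze":{"type":"number"}},"required":["deltas"]}

```bash
ls; mkdir -p pics; python3 - <<'E'
from cell import telemetry, vision, workorder, manip
import cv2
print(telemetry.sense())
print([x for x in dir(manip) if x[0]!='_'])
for n in ("side","top"):
    im=vision.camera(n); cv2.imwrite(f"pics/{n}0.png",im[:,:,::-1]); print(n,vision.camera_params(n))
E
```

```text
pics
{'time_s': 0.0, 'joint_pos': array([ 1.13442163e+00,  2.59212232e-01,  2.07271090e-02,  1.33370932e+00,
       -3.64145195e-05,  1.41816897e+00]), 'joint_vel': array([ 0.00086534, -0.00024689,  0.00080563,  0.00137535,  0.00167835,
        0.00010589]), 'tau': array([-8.80475436e-04, -5.55647135e+01,  3.44523811e+01,  1.38288410e-02,
       -1.04017154e-04,  3.82996325e-05]), 'tool_pos': array([0.15388609, 0.52774582, 0.24764163]), 'ee_rot': array([-1.57218373e+00,  1.76571870e-04, -2.83747436e-01]), 'wrist_force': array([0.16141756, 0.25484228, 0.12727054]), 'torque': array([ 0.01992544, -0.01360996, -0.01207518]), 'finger_gap': 0.997543127748881}
['IKError', 'nose_length']
side {'fx': 445.7181773573556, 'fy': 445.7181773573556, 'cx': 277.78895125054635, 'cy': 214.30394421590418, 'k1': -0.1282545519149881, 'pose': array([[ 0.69672087, -0.46778253,  0.54383779, -0.2165561 ],
       [-0.71732816, -0.45909337,  0.52409312, -0.64955629],
       [ 0.00451072, -0.75525677, -0.65541351,  0.95323096],
       [ 0.        ,  0.        ,  0.        ,  1.        ]])}
top {'fx': 456.1423679804249, 'fy': 456.1423679804249, 'cx': 282.76620647813735, 'cy': 214.4847893855142, 'k1': 0.010669044777040691, 'pose': array([[ 0.01449245, -0.98932709,  0.14498925,  0.32791388],
       [-0.99980963, -0.01244348,  0.01502878,  0.00900044],
       [-0.01306421, -0.14517945, -0.98931909,  1.29978384],
       [ 0.        ,  0.        ,  0.        ,  1.        ]])}
```

View pics/side0.png

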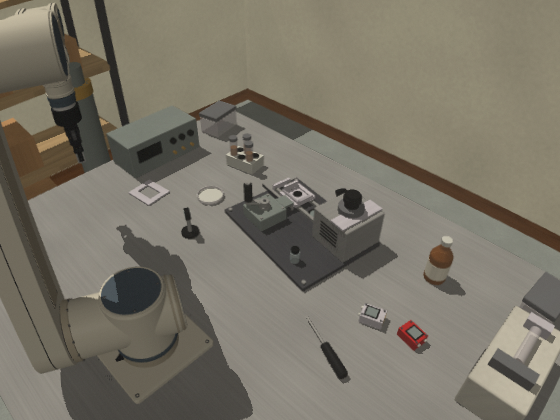

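View pics/top0.png

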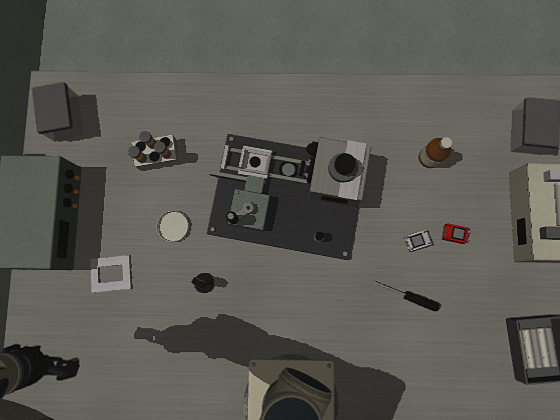

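```bash
cat > h.py <<'E'
import numpy as np, cv2
from cell import telemetry, vision
def ray(n,uv):
    p=vision.camera_params(n); d=np.array([(uv[0]-p['cx'])/p['fx'],(uv[1]-p['cy'])/p['fy']])
    s=d.copy()
    for _ in range(30): s=d/(1+p['k1']*(s@s))
    T=p['pose']; return T[:3,3], T[:3,:3]@np.r_[s,1]
def onz(n,uv,z):
    o,d=ray(n,uv); t=(z-o[2])/d[2]; return o+t*d
def proj(n,P):
    p=vision.camera_params(n);T=p['pose'];c=T[:3,:3].T@(np.asarray(P,float)-T[:3,3]);s=c[:2]/c[2];s=s*(1+p['k1']*(s@s))
    return np.array([p['fx']*s[0]+p['cx'],p['fy']*s[1]+p['cy']])
def tri(a,b):
    (o1,d1),(o2,d2)=ray('side',a),ray('top',b)
    d1=d1/np.linalg.norm(d1);d2=d2/np.linalg.norm(d2)
    t=np.linalg.lstsq(np.c_[d1,-d2],o2-o1,rcond=None)[0]
    p,q=o1+t[0]*d1,o2+t[1]*d2; return (p+q)/2,np.linalg.norm(p-q)
def crop(src,x0,y0,w,h,k,out):
    im=cv2.imread(src)[y0:y0+h,x0:x0+w]; cv2.imwrite(out,cv2.resize(im,None,fx=k,fy=k,interpolation=cv2.INTER_CUBIC))
E
python3 - <<'E'
from h import *
crop('pics/top0.png',200,125,190,145,4,'pics/t1.png')
crop('pics/side0.png',215,165,190,140,4,'pics/s1.png')
a=cv2.imread('pics/top0.png')[210:270,390:480];b=cv2.imread('pics/side0.png')[290:355,350:440]
A=cv2.resize(a,None,fx=4,fy=4,interpolation=2);B=cv2.resize(b,None,fx=4,fy=4,interpolation=2)
C=np.zeros((260,720,3),np.uint8);C[:240,:360]=A;C[:260,360:]=B;cv2.imwrite('pics/c1.png',C)
E
```

```text
(no output)
```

View pics/t1.png

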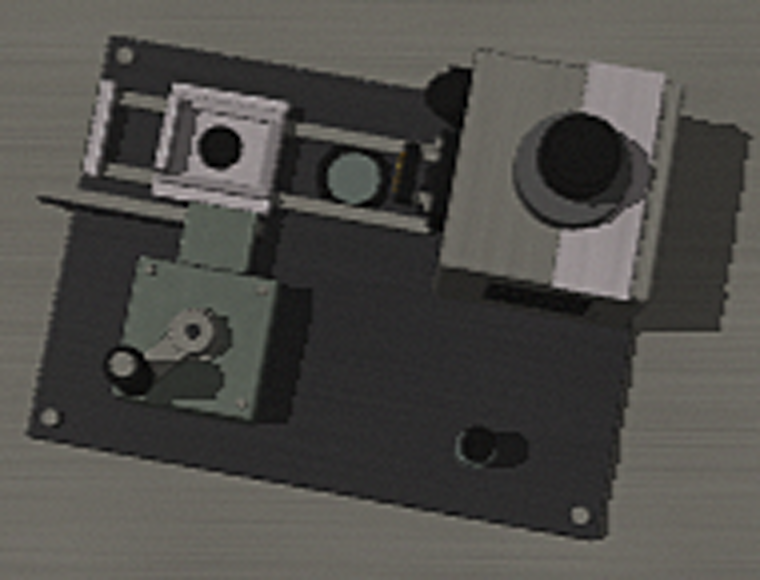

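View pics/s1.png

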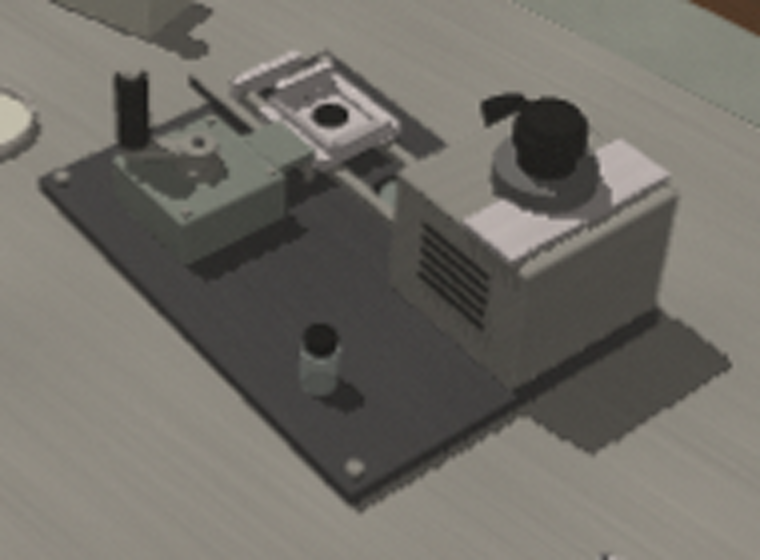

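View pics/c1.png

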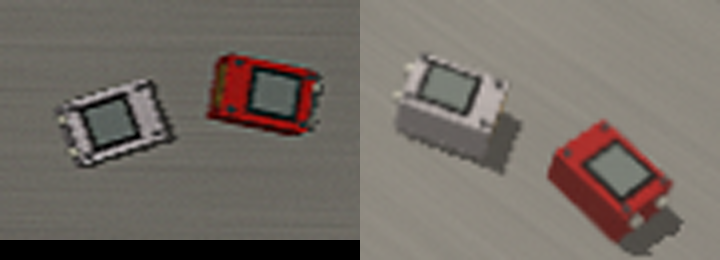

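```bash
python3 - <<'E'
from h import *
f=lambda U,V,x0=200,y0=125:((U+.5)/4-.5+x0,(V+.5)/4-.5+y0)
tl,bl,br=[onz('top',f(*p),.015) for p in((113,36),(28,436),(603,538))]
print('plate',tl,bl,br,np.linalg.norm(tl-bl),np.linalg.norm(bl-br))
# bl = (-150,200), tl=(150,200), br=(-150,-210)
L=np.array([[.15,.2],[-.15,.2],[-.15,-.21]]);W=np.array([tl,bl,br])[:,:2]
def fit(L,W):
    l=L-L.mean(0);w=W-W.mean(0)
    th=np.arctan2((l[:,0]*w[:,1]-l[:,1]*w[:,0]).sum(),(l*w).sum());R=np.array([[np.cos(th),-np.sin(th)],[np.sin(th),np.cos(th)]])
    return th,W.mean(0)-R@L.mean(0),R
th,t,R=fit(L,W);print('top fit',th,t, W-(L@R.T+t))
# side: left corner crop s1 (42,183) = plate corner (-150,200)?, bottom corner (357,508)=(-150,-210); z=.015 top edge
g=lambda U,V:f(U,V,215,165)
for p in((42,180),(357,498)):print('side',onz('side',g(*p),.015))
# crank: hub & sleeve top
print('sleeve top tri',tri(g(131,78),f(121,366)), 'hub',tri(g(202,143),f(192,332)))
print('sleeve top z.145 top',onz('top',f(122,365),.145),'side',onz('side',g(131,78),.145))
print('hub z.08',onz('top',f(193,331),.083),onz('side',g(202,143),.083))
print('nest hole',tri(g(331,115),f(221,148)), onz('top',f(221,148),.037),onz('side',g(331,115),.037))
for nm,l in dict(housing=[-.065,.09],vial=[-.1,-.1]).items(): print(nm,R@l+t)
E
```

```text
plate [0.75332023 0.19261791 0.015     ] [0.45865322 0.24357989 0.015     ] [ 0.3922503  -0.16264666  0.015     ] 0.29904141589448396 0.41161797384972004
top fit -0.1635251593777207 [0.57376373 0.02055541] [[-0.0010019  -0.0008498 ]
 [ 0.00032895  0.00127297]
 [ 0.00067294 -0.00042317]]
side [0.4585695  0.23919549 0.015     ]
side [ 0.3901058  -0.16445616  0.015     ]
sleeve top tri (array([0.49205985, 0.16212471, 0.14142778]), np.float64(0.0009156337794153546)) hub (array([0.52510518, 0.12197414, 0.08176858]), np.float64(0.0029211943320310995))
sleeve top z.145 top [0.49185826 0.1613246  0.145     ] side [0.4892989  0.15826939 0.145     ]
hub z.08 [0.52448859 0.12215122 0.083     ] [0.52522725 0.12000236 0.083     ]
nest hole (array([0.66395402, 0.10963469, 0.03819903]), np.float64(0.00032480725784216633)) [0.66414941 0.10983805 0.037     ] [0.66524764 0.11053874 0.037     ]
housing [0.52428262 0.11993659]
vial [ 0.45881804 -0.06183081]
```

```bash
python3 - <<'E'
from h import *
for n,(x0,y0,w,h) in dict(top=(398,226,38,30),side=(356,300,34,34)).items():
    im=cv2.imread(f'pics/{n}0.png')[y0:y0+h,x0:x0+w]
    g=im.min(2); print(n,np.percentile(g,[5,50,80,95,99]))
    big=cv2.resize(g,None,fx=8,fy=8,interpolation=cv2.INTER_CUBIC)
    thr=155; m=(big>thr).astype(np.uint8)
    cs,_=cv2.findContours(m,cv2.RETR_EXTERNAL,cv2.CHAIN_APPROX_NONE)
    c=max(cs,key=cv2.contourArea)
    out=cv2.cvtColor(big,cv2.COLOR_GRAY2BGR);cv2.drawContours(out,[c],-1,(0,0,255),1)
    pts=c[:,0].astype(float);pts=(pts+.5)/8-.5+[x0,y0]
    W=np.array([onz(n,p,.03)[:2] for p in pts])
    r=cv2.minAreaRect((W*1000).astype(np.float32));print(n,r,np.round(cv2.boxPoints(r),1).tolist())
    cv2.imwrite(f'pics/ch_{n}.png',cv2.resize(out,None,fx=2,fy=2))
E
cd pics; python3 -c "
import cv2,numpy as np
a=cv2.imread('ch_top.png');b=cv2.imread('ch_side.png');h=max(a.shape[0],b.shape[0])
C=np.zeros((h,a.shape[1]+b.shape[1],3),np.uint8);C[:a.shape[0],:a.shape[1]]=a;C[:b.shape[0],a.shape[1]:]=b
cv2.imwrite('ch.png',cv2.resize(C,None,fx=.65,fy=.65))"
```

```text
top [ 34.95  97.   100.   149.05 166.  ]
top ((428.5727233886719, -352.7620544433594), (2.898764133453369, 38.96207046508789), 20.029367446899414) [[420.5, -335.0], [433.8999938964844, -371.6000061035156], [436.6000061035156, -370.6000061035156], [423.29998779296875, -334.0]]
side [ 71. 127. 131. 166. 172.]
side ((450.3520812988281, -369.6959228515625), (44.07648468017578, 22.10087013244629), 3.25528883934021) [[427.70001220703125, -359.8999938964844], [429.0, -382.0], [473.0, -379.5], [471.70001220703125, -357.3999938964844]]
```

View pics/ch.png

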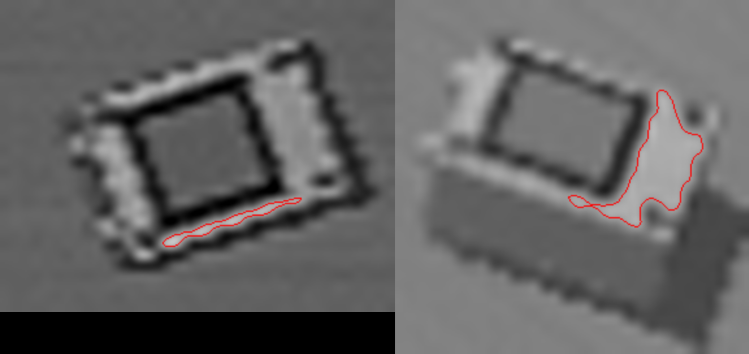

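```bash
python3 - <<'E'
from h import *
outs=[]
for n,(x0,y0,w,h),thr in (('top',(398,226,38,30),112),('side',(356,300,34,34),140)):
    im=cv2.imread(f'pics/{n}0.png')[y0:y0+h,x0:x0+w]
    g=im.min(2)
    big=cv2.resize(g,None,fx=8,fy=8,interpolation=cv2.INTER_CUBIC)
    m=(big>thr).astype(np.uint8)
    cs,_=cv2.findContours(m,cv2.RETR_EXTERNAL,cv2.CHAIN_APPROX_NONE)
    c=np.vstack([c for c in cs if cv2.contourArea(c)>60])
    out=cv2.cvtColor(big,cv2.COLOR_GRAY2BGR);cv2.drawContours(out,cs,-1,(0,0,255),1)
    pts=c[:,0].astype(float);pts=(pts+.5)/8-.5+[x0,y0]
    W=np.array([onz(n,p,.03)[:2] for p in pts])
    r=cv2.minAreaRect((W*1000).astype(np.float32));print(n,r,np.round(cv2.boxPoints(r),1).tolist())
    bx=[(proj(n,np.r_[p/1000,.03])-[x0,y0]+.5)*8-.5 for p in cv2.boxPoints(r)]
    cv2.polylines(out,[np.int32(bx)],True,(0,255,0),1)
    out=cv2.resize(out,None,fx=1.3,fy=1.3);C=np.zeros((360,400,3),np.uint8);C[:out.shape[0],:out.shape[1]]=out;outs.append(C)
    # window: dark border inside
cv2.imwrite('pics/ch2.png',np.hstack(outs))
E
```

```text
top ((447.0028991699219, -345.606689453125), (45.43094253540039, 67.47383880615234), 18.462846755981445) [[414.79998779296875, -320.79998779296875], [436.1000061035156, -384.79998779296875], [479.20001220703125, -370.3999938964844], [457.8999938964844, -306.3999938964844]]
side ((445.88262939453125, -348.1134948730469), (45.32679748535156, 65.82719421386719), 18.649738311767578) [[413.8999938964844, -324.20001220703125], [434.8999938964844, -386.5], [477.8999938964844, -372.1000061035156], [456.79998779296875, -309.70001220703125]]
```

View pics/ch2.png

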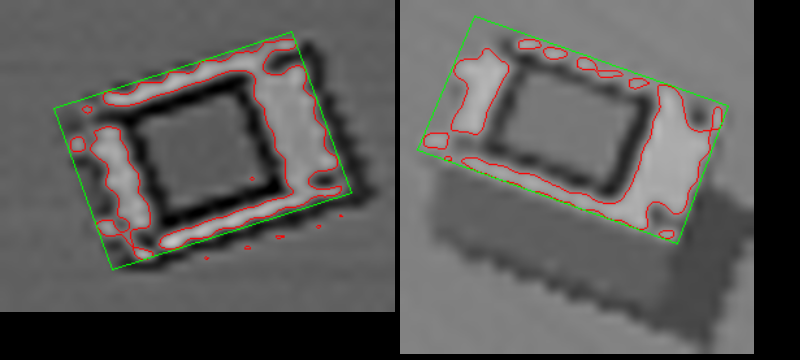

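```bash
cat >> h.py <<'E'
from scipy.spatial.transform import Rotation as Ro
def rows(wps):
    """wps: (x,y,z,eeyaw) world, tool down -> fractions"""
    s=telemetry.sense();R0=Ro.from_euler('xyz',s['ee_rot']);p0=s['tool_pos']
    for w in wps:
        Rt=Ro.from_euler('xyz',[-np.pi/2,0,w[3]])
        rv=(R0.inv()*Rt).as_rotvec()/(2*np.pi); d=R0.inv().apply(np.array(w[:3])-p0)/.6
        print(' '.join(f'{v:.4f}' for v in np.r_[rv,d]), '| dist mm',round(np.linalg.norm(np.array(w[:3])-p0)*1000),'deg',round(np.linalg.norm(rv)*360))
def st():
    s=telemetry.sense();print('t %.2f'%s['time_s'],'p',np.round(s['tool_pos'],4),'rpy',np.round(s['ee_rot'],4),'F',np.round(s['wrist_force'],2),'gap',round(s['finger_gap'],3),'q',np.round(s['joint_pos'],2))
E
python3 - <<'E'
from h import *
rows([(.40,.12,.25,-.77),(.4475,-.3495,.10,-1.249),(.4475,-.3495,.03,-1.249)])
E
```

```text
0.0002 0.0774 0.0000 0.5840 -0.0032 -0.5376 | dist mm 476 deg 28
0.0002 0.1536 0.0001 0.8792 0.2475 -1.2664 | dist mm 937 deg 55
0.0002 0.1536 0.0001 0.8792 0.3642 -1.2663 | dist mm 950 deg 55
```

Emit:
send_rows:
  deltas: "0 0.077 0 0.584 0 -0.538 1;0 0.077 0 0.584 0 -0.538 1;0 0.077 0 0.584 0 -0.538 1;0 0.077 0 0.584 0 -0.538 1;0 0.077 0 0.584 0 -0.538 1;0 0.077 0 0.584 0 -0.538 1;0 0.077 0 0.584 0 -0.538 1;0 0.077 0 0.584 0 -0.538 1;0 0.077 0 0.584 0 -0.538 1;0 0.077 0 0.584 0 -0.538 1;0 0.077 0 0.584 0 -0.538 1;0 0.077 0 0.584 0 -0.538 1;0 0.077 0 0.584 0 -0.538 1"
  squeeze: 40

```text
time_s: 1.18
tool_pos: [0.4017, 0.117, 0.2478]
ee_rot: [-1.572, -0.0, -0.772]
wrist_force: [-0.4, -0.1, -0.0]
finger_gap: 1.004
```

```bash
python3 - <<'E'
from h import *
st();rows([(.4475,-.3495,.10,-1.249),(.4475,-.3495,.028,-1.249)])
E
```

```text
t 1.18 p [0.4017 0.117  0.2478] rpy [-1.5716e+00 -2.0000e-04 -7.7220e-01] F [-0.36 -0.05 -0.  ] gap 1.004 q [ 0.08  0.03 -0.25  1.28 -0.    0.85]
0.0001 0.0759 0.0001 0.5971 0.2469 -0.5035 | dist mm 491 deg 27
0.0001 0.0759 0.0001 0.5971 0.3669 -0.5034 | dist mm 518 deg 27
```

Emit:
send_rows:
  deltas: "0 0.076 0 0.597 0.1 -0.5035 1;0 0.076 0 0.597 0.1 -0.5035 1;0 0.076 0 0.597 0.1 -0.5035 1;0 0.076 0 0.597 0.1 -0.5035 1;0 0.076 0 0.597 0.1 -0.5035 1;0 0.076 0 0.597 0.1 -0.5035 1;0 0.076 0 0.597 0.1 -0.5035 1;0 0.076 0 0.597 0.1 -0.5035 1;0 0.076 0 0.597 0.1 -0.5035 1;0 0.076 0 0.597 0.1 -0.5035 1;0 0.076 0 0.597 0.1 -0.5035 1;0 0.076 0 0.597 0.1 -0.5035 1;0 0.076 0 0.597 0.25 -0.5035 1;0 0.076 0 0.597 0.25 -0.5035 1;0 0.076 0 0.597 0.25 -0.5035 1;0 0.076 0 0.597 0.25 -0.5035 1"

```text
time_s: 2.52
tool_pos: [0.447, -0.3441, 0.0961]
ee_rot: [-1.573, 0.006, -1.245]
wrist_force: [-0.5, 0.1, 0.1]
finger_gap: 0.997
```

```bash
python3 - <<'E'
from h import *
a=vision.camera('top');b=vision.camera('side');cv2.imwrite('pics/t2.png',a[:,:,::-1]);cv2.imwrite('pics/s2.png',b[:,:,::-1])
A=cv2.resize(a[190:290,370:500],None,fx=3,fy=3,interpolation=2);B=cv2.resize(b[270:370,320:450],None,fx=3,fy=3,interpolation=2)
cv2.imwrite('pics/m2.png',np.hstack([A,B])[:,:,::-1])
st();rows([(.4475,-.3495,.028,-1.249)])
E
```

```text
t 2.62 p [ 0.4488 -0.346   0.1   ] rpy [-1.5702e+00 -1.0000e-03 -1.2443e+00] F [ 0.32 -0.3   0.01] gap 1.0 q [-0.8   0.37 -0.21  0.99  0.    0.44]
-0.0001 0.0008 0.0002 0.0048 0.1199 -0.0040 | dist mm 72 deg 0
```

View pics/m2.png

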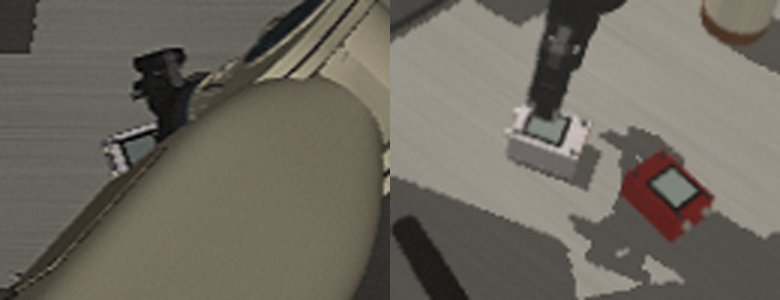

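Emit:
send_rows:
  deltas: "0 0 0 0.005 0.06 -0.004 1;0 0 0 0.005 0.12 -0.004 1;0 0 0 0.005 0.12 -0.004 1;0 0 0 0.005 0.12 -0.004 1;0 0 0 0.005 0.12 -0.004 -1;0 0 0 0.005 0.12 -0.004 -1;0 0 0 0.005 0.12 -0.004 -1;0 0 0 0.005 0.12 -0.004 -1;0 0 0 0.005 0.12 -0.004 -1;0 0 0 0.005 0.12 -0.004 -1;0 0 0 0.005 0.12 -0.004 -1;0 0 0 0.005 0.12 -0.004 -1;0 0 0 0.005 0.12 -0.004 -1;0 0 0 0.005 0.12 -0.004 -1"
  squeeze: 40

```text
time_s: 3.78
tool_pos: [0.4474, -0.3504, 0.0283]
ee_rot: [-1.569, -0.003, -1.245]
wrist_force: [-1.2, 1.5, 9.8]
finger_gap: 0.502
```

```bash
python3 - <<'E'
from h import *
a=vision.camera('top');b=vision.camera('side');cv2.imwrite('pics/t3.png',a[:,:,::-1]);cv2.imwrite('pics/s3.png',b[:,:,::-1])
A=cv2.resize(a[190:290,370:500],None,fx=3,fy=3,interpolation=2);B=cv2.resize(b[270:370,320:450],None,fx=3,fy=3,interpolation=2)
cv2.imwrite('pics/m3.png',np.hstack([A,B])[:,:,::-1])
st()
E
```

```text
t 3.88 p [ 0.4474 -0.3504  0.0283] rpy [-1.5694 -0.0028 -1.245 ] F [-0.53  1.93  9.59] gap 0.511 q [-0.81  0.44 -0.31  0.82  0.    0.43]
```

View pics/m3.png

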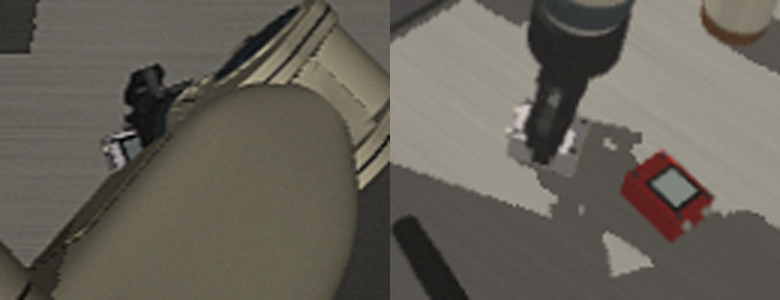

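```bash
python3 - <<'E'
from h import *
rows([(.4474,-.3504,.2,-1.245),(.40,-.12,.2,-1.5),(.43,.02,.2,-1.735)])
crop('pics/top0.png',215,135,65,50,12,'pics/nest_t.png')
crop('pics/side0.png',265,170,60,45,12,'pics/nest_s.png')
E
```

```text
-0.0002 -0.0000 0.0004 0.0008 -0.2862 0.0004 | dist mm 172 deg 0
-0.0003 0.0406 0.0004 -0.3883 -0.2872 0.0485 | dist mm 291 deg 15
-0.0003 0.0780 0.0004 -0.5934 -0.2876 0.1705 | dist mm 409 deg 28
```

View pics/nest_t.png

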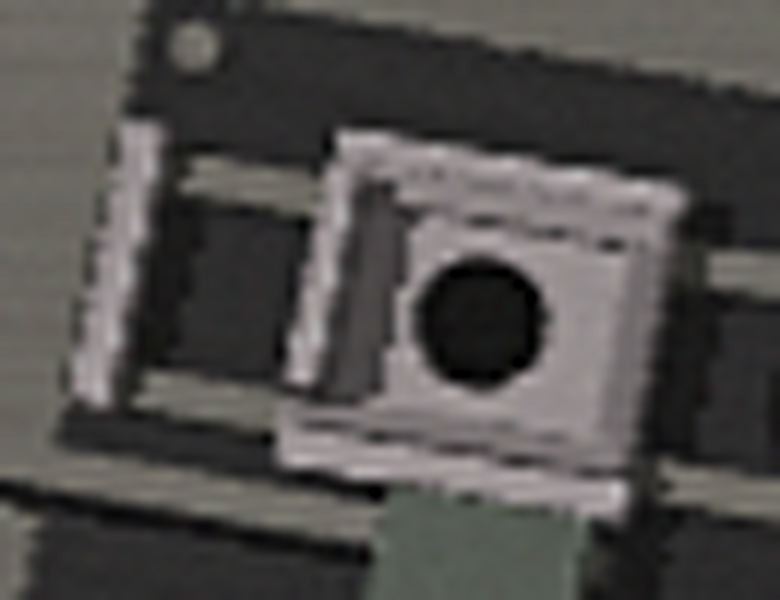

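View pics/nest_s.png

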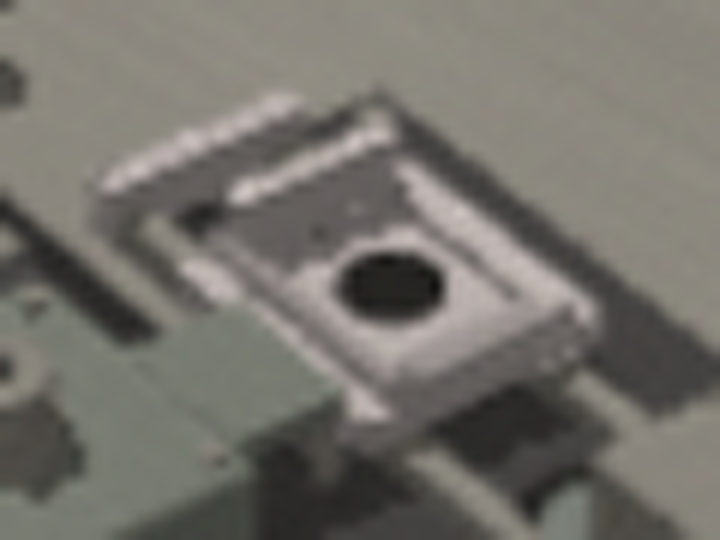

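Emit:
send_rows:
  deltas: "0 0 0 0 -0.06 0 -1;0 0 0 0 -0.12 0 -1;0 0 0 0 -0.18 0 -1;0 0 0 0 -0.24 0 -1;0 0.01 0 -0.06 -0.286 0.005 -1;0 0.02 0 -0.12 -0.286 0.01 -1;0 0.03 0 -0.2 -0.286 0.02 -1;0 0.04 0 -0.26 -0.286 0.03 -1;0 0.04 0 -0.32 -0.286 0.04 -1;0 0.04 0 -0.388 -0.286 0.05 -1;0 0.05 0 -0.44 -0.286 0.08 -1;0 0.06 0 -0.49 -0.286 0.11 -1;0 0.07 0 -0.54 -0.286 0.14 -1;0 0.078 0 -0.593 -0.286 0.17 -1;0 0.078 0 -0.593 -0.286 0.17 -1"

```text
time_s: 5.13
tool_pos: [0.4296, 0.025, 0.1987]
ee_rot: [-1.57, 0.002, -1.734]
wrist_force: [-0.8, -0.3, -1.8]
finger_gap: 0.503
```

```bash
python3 - <<'E'
from h import *
st();rows([(.56,.08,.2,-1.735),(.6645,.110,.16,-1.735)])
E
```

```text
t 5.13 p [0.4296 0.025  0.1987] rpy [-1.5696  0.0019 -1.7338] F [-0.78 -0.33 -1.78] gap 0.503 q [-0.14  0.08 -0.33  1.16  0.    1.6 ]
-0.0002 0.0002 -0.0003 -0.1257 -0.0017 0.1996 | dist mm 142 deg 0
-0.0002 0.0002 -0.0003 -0.2031 0.0654 0.3633 | dist mm 253 deg 0
```

Emit:
send_rows:
  deltas: "0 0 0 -0.035 0 0.055 -1;0 0 0 -0.07 0 0.11 -1;0 0 0 -0.1 0 0.16 -1;0 0 0 -0.126 0 0.2 -1;0 0 0 -0.15 0.02 0.26 -1;0 0 0 -0.18 0.04 0.31 -1;0 0 0 -0.203 0.065 0.363 -1;0 0 0 -0.203 0.08 0.363 -1;0 0 0 -0.203 0.08 0.363 -1;0 0 0 -0.203 0.08 0.363 -1"

```text
time_s: 5.97
tool_pos: [0.6636, 0.1043, 0.1494]
ee_rot: [-1.573, -0.001, -1.735]
wrist_force: [-0.0, 0.5, -1.1]
finger_gap: 0.502
```

```bash
python3 - <<'E'
from h import *
a=vision.camera('top');b=vision.camera('side');cv2.imwrite('pics/t4.png',a[:,:,::-1]);cv2.imwrite('pics/s4.png',b[:,:,::-1])
A=cv2.resize(a[100:220,190:320],None,fx=3,fy=3,interpolation=2);B=cv2.resize(b[120:240,240:370],None,fx=3,fy=3,interpolation=2)
cv2.imwrite('pics/m4.png',np.hstack([A,B])[:,:,::-1])
st();rows([(.6645,.110,.10,-1.735)])
E
```

```text
t 6.07 p [0.6638 0.1042 0.1514] rpy [-1.5696e+00  2.0000e-04 -1.7354e+00] F [-0.04  0.05 -1.28] gap 0.498 q [ 0.03  0.5   0.15  1.22 -0.    1.77]
-0.0002 -0.0001 -0.0000 -0.0098 0.0857 -0.0005 | dist mm 52 deg 0
```

View pics/m4.png

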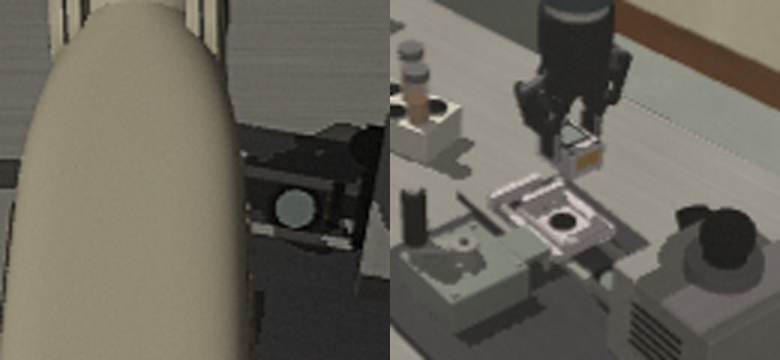

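```bash
python3 - <<'E'
from h import *
im=cv2.imread('pics/s4.png');x0,y0=290,155;c=im[y0:y0+35,x0:x0+35]
hsv=cv2.cvtColor(c,cv2.COLOR_BGR2HSV);m=((hsv[...,0]>10)&(hsv[...,0]<30)&(hsv[...,1]>90)).astype(np.uint8)
n,l,s,ce=cv2.connectedComponentsWithStats(m);i=1+np.argmax(s[1:,4]);uv=ce[i]+[x0,y0];print(s[i],uv)
P=onz('side',uv,.1513-.0283+.019);print('strip',P)
th=-.1645;ex=np.array([np.cos(th),np.sin(th)]);ey=np.array([-np.sin(th),np.cos(th)])
tcp=telemetry.sense()['tool_pos'][:2]
d=P[:2]-tcp;print('strip rel tcp in chamber axes',d@ex,d@ey)
cv2.imwrite('pics/s4c.png',cv2.resize(im[140:220,265:345],None,fx=8,fy=8,interpolation=2))
E
```

```text
[12 15  8  6 25] [305.84 172.6 ]
strip [0.66027106 0.07498151 0.142     ]
strip rel tcp in chamber axes 0.0013009004777067385 -0.02935965903011999
```

View pics/s4c.png

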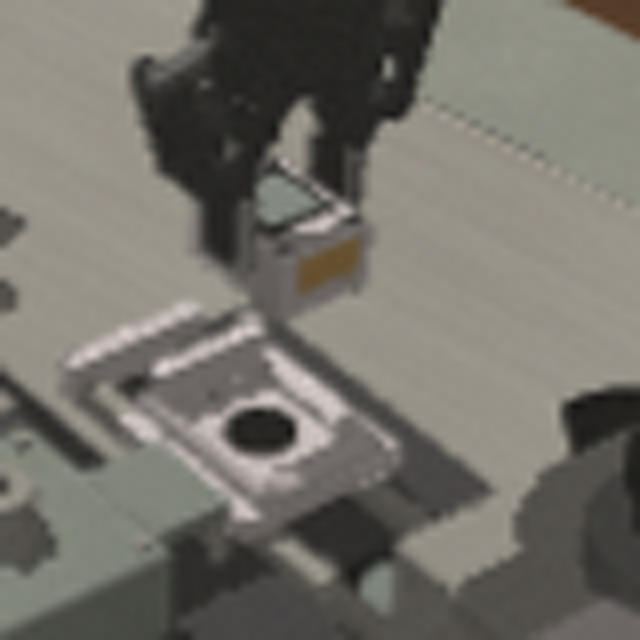

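```bash
python3 - <<'E'
from h import *
st();rows([(.6641,.109,.10,-1.735),(.6641,.109,.072,-1.735)])
E
```

```text
t 6.07 p [0.6638 0.1042 0.1514] rpy [-1.5696e+00  2.0000e-04 -1.7354e+00] F [-0.04  0.05 -1.28] gap 0.498 q [ 0.03  0.5   0.15  1.22 -0.    1.77]
-0.0002 -0.0001 -0.0000 -0.0080 0.0857 -0.0009 | dist mm 52 deg 0
-0.0002 -0.0001 -0.0000 -0.0080 0.1323 -0.0010 | dist mm 80 deg 0
```

Emit:
send_rows:
  deltas: "0 0 0 -0.004 0.02 -0.001 -1;0 0 0 -0.008 0.05 -0.001 -1;0 0 0 -0.008 0.08 -0.001 -1;0 0 0 -0.008 0.1 -0.001 -1;0 0 0 -0.008 0.11 -0.001 -1;0 0 0 -0.008 0.115 -0.001 -1;0 0 0 -0.008 0.115 -0.001 -1;0 0 0 -0.008 0.115 -0.001 -1"

```text
time_s: 6.73
tool_pos: [0.6648, 0.1092, 0.0823]
ee_rot: [-1.569, 0.0, -1.735]
wrist_force: [1.3, 0.2, -1.2]
finger_gap: 0.502
```

```bash
python3 - <<'E'
from h import *
b=vision.camera('side');cv2.imwrite('pics/s5.png',b[:,:,::-1])
cv2.imwrite('pics/s5c.png',cv2.resize(b[150:230,255:335],None,fx=8,fy=8,interpolation=2)[:,:,::-1])
st();rows([(.6641,.109,.066,-1.735)])
E
```

```text
t 6.78 p [0.6649 0.1093 0.0823] rpy [-1.5689e+00  4.0000e-04 -1.7354e+00] F [ 0.17  0.45 -1.91] gap 0.504 q [ 0.04  0.55  0.05  1.07 -0.    1.77]
-0.0003 -0.0001 -0.0001 0.0006 0.0271 -0.0013 | dist mm 16 deg 0
```

View pics/s5c.png

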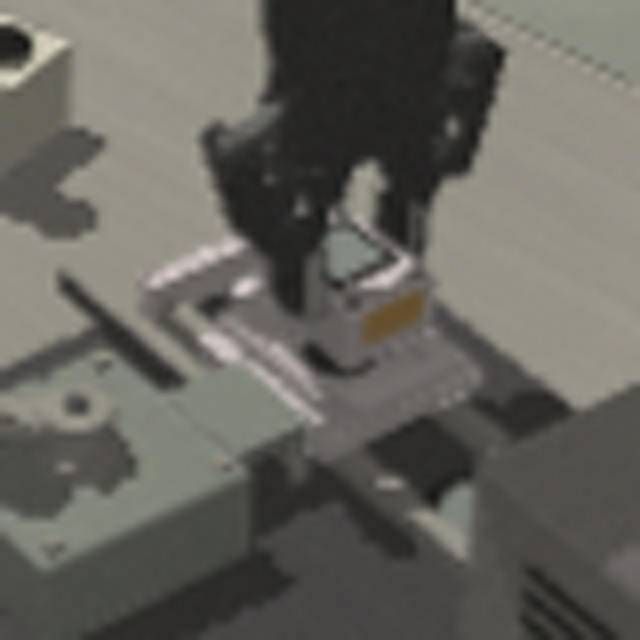

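```bash
python3 - <<'E'
from h import *
im=cv2.imread('pics/s5.png');x0,y0=290,175;c=im[y0:y0+35,x0:x0+35]
hsv=cv2.cvtColor(c,cv2.COLOR_BGR2HSV);m=((hsv[...,0]>10)&(hsv[...,0]<30)&(hsv[...,1]>90)).astype(np.uint8)
n,l,s,ce=cv2.connectedComponentsWithStats(m);i=1+np.argmax(s[1:,4]);uv=ce[i]+[x0,y0];print(s[i],uv)
P=onz('side',uv,.0823-.0283+.019);print('strip',P)
E
```

```text
[11 12  7  6 23] [303.73913043 189.13043478]
strip [0.66140287 0.0808978  0.073     ]
```

Emit:
send_rows:
  deltas: "0 0 0 0 0.004 -0.0015 -1;0 0 0 0 0.008 -0.0015 -1;0 0 0 0 0.012 -0.0015 -1;0 0 0 0 0.016 -0.0015 -1;0 0 0 0 0.02 -0.0015 -1;0 0 0 0 0.022 -0.0015 -1;0 0 0 0 0.022 -0.0015 -1"

```text
time_s: 7.37
tool_pos: [0.6634, 0.1095, 0.0672]
ee_rot: [-1.572, -0.0, -1.735]
wrist_force: [1.0, -0.5, -2.4]
finger_gap: 0.503
```

```bash
python3 - <<'E'
from h import *
st();rows([(.6641,.109,.0655,-1.735)])
E
```

```text
t 7.37 p [0.6634 0.1095 0.0672] rpy [-1.5715e+00 -1.0000e-04 -1.7351e+00] F [ 0.98 -0.51 -2.42] gap 0.503 q [0.04 0.56 0.02 1.04 0.   1.77]
0.0001 -0.0000 0.0000 0.0006 0.0028 0.0013 | dist mm 2 deg 0
```

Emit:
send_rows:
  deltas: "0 0 0 0 0.001 0 -1;0 0 0 0 0.0025 0 -1;0 0 0 0 0.0035 0 -1;0 0 0 0 0.0035 0 -1"

```text
time_s: 7.7
tool_pos: [0.6635, 0.1095, 0.0655]
ee_rot: [-1.571, -0.0, -1.735]
wrist_force: [-0.4, 0.3, -1.8]
finger_gap: 0.506
```

```bash
python3 - <<'E'
from h import *
st()
E
```

```text
t 7.70 p [0.6635 0.1095 0.0655] rpy [-1.5709 -0.     -1.7352] F [-0.37  0.34 -1.82] gap 0.506 q [0.04 0.56 0.02 1.03 0.   1.77]
```

Emit:
send_rows:
  deltas: "0 0 0 0 0.001 0 -1;0 0 0 0 0.002 0 -1;0 0 0 0 0.002 0 -1;0 0 0 0 0.002 0 -1"

```text
time_s: 8.03
tool_pos: [0.6636, 0.1095, 0.0653]
ee_rot: [-1.57, 0.0, -1.735]
wrist_force: [-2.2, -0.6, 5.6]
finger_gap: 0.506
```

Touching the floor (+5.6 N). Open and rise.

Emit:
send_rows:
  deltas: "0 0 0 0 0 0 0.6;0 0 0 0 0 0 0.6;0 0 0 0 0 0 0.6;0 0 0 0 0 0 0.6;0 0 0 0 0 0 0.6;0 0 0 0 -0.03 0 0.6;0 0 0 0 -0.08 0 0.6;0 0 0 0 -0.14 0 0.6;0 0 0 0 -0.2 0 0.6;0 0 0 0 -0.22 0 0.6;0 0 0 0 -0.22 0 0.6"

```text
time_s: 8.95
tool_pos: [0.665, 0.1096, 0.2008]
ee_rot: [-1.564, 0.001, -1.735]
wrist_force: [-0.6, -0.6, -0.9]
finger_gap: 0.801
```

```bash
python3 - <<'E'
from h import *
b=vision.camera('side');cv2.imwrite('pics/s6.png',b[:,:,::-1])
cv2.imwrite('pics/s6c.png',cv2.resize(b[150:230,235:335],None,fx=7,fy=7,interpolation=2)[:,:,::-1])
im=b[:,:,::-1].copy();x0,y0=290,175;c=im[y0:y0+35,x0:x0+35]
hsv=cv2.cvtColor(c,cv2.COLOR_BGR2HSV);m=((hsv[...,0]>10)&(hsv[...,0]<30)&(hsv[...,1]>90)).astype(np.uint8)
n,l,s,ce=cv2.connectedComponentsWithStats(m)
if n>1:
    i=1+np.argmax(s[1:,4]);uv=ce[i]+[x0,y0];print(s[i],uv);print('strip',onz('side',uv,.037+.019))
st();rows([(.60,.05,.22,-1.735)])
E
```

```text
[10 16  7  6 24] [303.  193.5]
strip [0.65931126 0.08129631 0.056     ]
t 9.00 p [0.6643 0.1095 0.1981] rpy [-1.5674e+00  7.0000e-04 -1.7352e+00] F [-0.42  0.08  0.13] gap 0.802 q [ 0.04  0.49  0.24  1.33 -0.    1.77]
-0.0005 -0.0000 -0.0001 0.1154 -0.0368 -0.0893 | dist mm 90 deg 0
```

View pics/s6c.png

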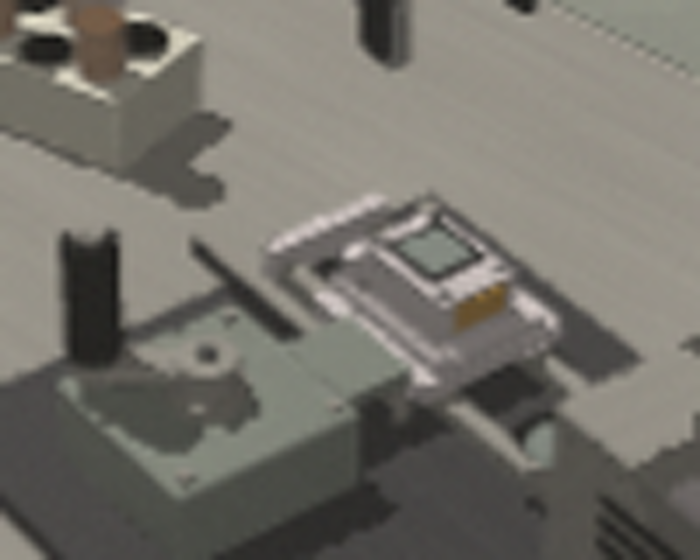

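```bash
python3 - <<'E'
from h import *
rows([(.491,.160,.2,-1.735),(.491,.160,.115,-1.735)])
E
```

```text
-0.0005 -0.0000 -0.0001 -0.0357 -0.0041 -0.2986 | dist mm 180 deg 0
-0.0005 -0.0000 -0.0001 -0.0356 0.1376 -0.2991 | dist mm 199 deg 0
```

Emit:
send_rows:
  deltas: "0 0 0 -0.01 0 -0.06 0.5;0 0 0 -0.02 0 -0.12 0.5;0 0 0 -0.03 0 -0.18 0.5;0 0 0 -0.035 0 -0.24 0.5;0 0 0 -0.036 0 -0.28 0.5;0 0 0 -0.036 0 -0.299 0.5;0 0 0 -0.036 0 -0.299 0.5;0 0 0 -0.036 0 -0.299 0.5;0 0 0 -0.036 0 -0.299 0.5"
  squeeze: 60

```text
time_s: 9.75
tool_pos: [0.4913, 0.1599, 0.1959]
ee_rot: [-1.571, -0.0, -1.736]
wrist_force: [0.4, 0.1, 0.8]
finger_gap: 0.748
```

```bash
python3 - <<'E'
from h import *
b=vision.camera('side');a=vision.camera('top');cv2.imwrite('pics/s7.png',b[:,:,::-1]);cv2.imwrite('pics/t7.png',a[:,:,::-1])
A=cv2.resize(a[140:270,180:320],None,fx=2.8,fy=2.8,interpolation=2);B=cv2.resize(b[120:250,200:340],None,fx=2.8,fy=2.8,interpolation=2)
cv2.imwrite('pics/m7.png',np.hstack([A,B])[:,:,::-1])
st();rows([(.491,.160,.115,-1.735)])
E
```

```text
t 9.85 p [0.4913 0.1598 0.1958] rpy [-1.5712e+00 -2.0000e-04 -1.7360e+00] F [-0.97  0.53 -0.72] gap 0.751 q [ 0.15  0.22 -0.16  1.19 -0.    1.89]
0.0001 -0.0002 0.0000 -0.0002 0.1346 -0.0005 | dist mm 81 deg 0
```

View pics/m7.png

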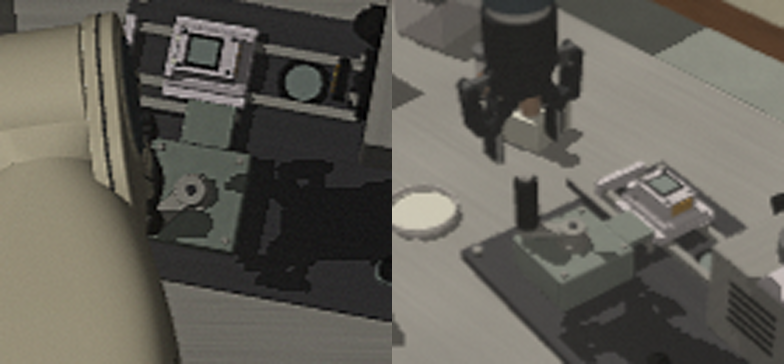

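Emit:
send_rows:
  deltas: "0 0 0 0 0.04 0 0.5;0 0 0 0 0.08 0 0.5;0 0 0 0 0.12 0 0.5;0 0 0 0 0.134 0 0.5;0 0 0 0 0.134 0 0.5;0 0 0 0 0.134 0 0.5"

```text
time_s: 10.35
tool_pos: [0.4907, 0.16, 0.1161]
ee_rot: [-1.571, -0.0, -1.736]
wrist_force: [0.4, 0.6, -0.1]
finger_gap: 0.746
```

```bash
python3 - <<'E'
from h import *
b=vision.camera('side');cv2.imwrite('pics/s8.png',b[:,:,::-1])
cv2.imwrite('pics/s8c.png',cv2.resize(b[130:230,200:310],None,fx=6,fy=6,interpolation=2)[:,:,::-1])
st()
E
```

```text
t 10.40 p [0.491  0.1601 0.1168] rpy [-1.5699e+00  2.0000e-04 -1.7355e+00] F [-0.01 -0.3   0.49] gap 0.752 q [ 0.15  0.28 -0.3   0.99 -0.    1.89]
```

View pics/s8c.png

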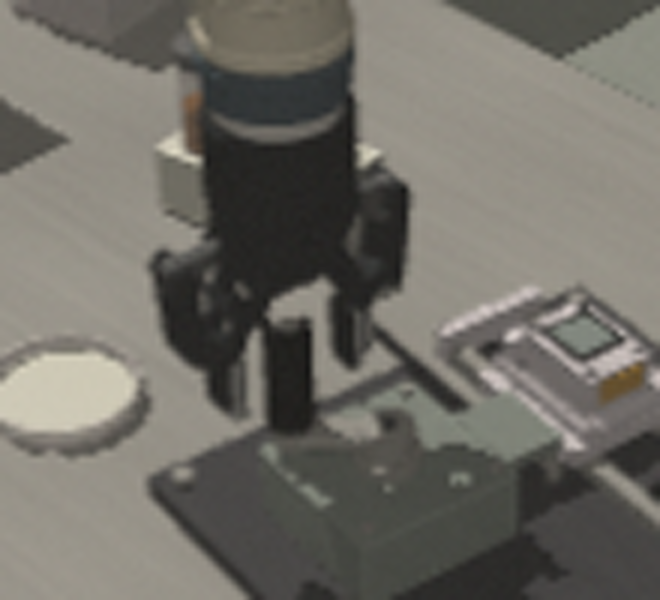

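Sleeve is centred between the jaws. Close.

Emit:
send_rows:
  deltas: "0 0 0 0 0 0 -1;0 0 0 0 0 0 -1;0 0 0 0 0 0 -1;0 0 0 0 0 0 -1;0 0 0 0 0 0 -1;0 0 0 0 0 0 -1;0 0 0 0 0 0 -1;0 0 0 0 0 0 -1;0 0 0 0 0 0 -1"
  squeeze: 60

```text
time_s: 11.15
tool_pos: [0.4903, 0.1603, 0.117]
ee_rot: [-1.57, 0.001, -1.735]
wrist_force: [-3.1, 1.0, 6.3]
finger_gap: 0.293
```

```bash
python3 - <<'E'
from h import *
st()
E
```

```text
t 11.15 p [0.4903 0.1603 0.117 ] rpy [-1.5695e+00  6.0000e-04 -1.7350e+00] F [-3.12  0.95  6.35] gap 0.293 q [ 0.15  0.28 -0.3   0.99  0.    1.89]
```

```bash
cat >> h.py <<'E'
def arc(a0,phis,r=.05,psi=None,off=(0,0),grip=-1):
    """rows along circle, a0 = present sleeve angle (world), phis = clockwise turn; off = extra world shift (added from first row)"""
    s=telemetry.sense()
    if psi is None: psi=s['ee_rot'][2]
    o=[]
    for p in phis:
        D=r*np.array([np.cos(a0-p)-np.cos(a0),np.sin(a0-p)-np.sin(a0)])+np.array(off)
        x=D@[np.cos(psi),np.sin(psi)];z=D@[-np.sin(psi),np.cos(psi)]
        o.append(f'0 0 0 {x/.6:.4f} 0 {z/.6:.4f} {grip:g}')
    print(';'.join(o))
E
python3 - <<'E'
from h import *
arc(2.28,np.arange(1,11)*.05,psi=-1.735)
E
```

```text
0 0 0 -0.0031 0 0.0028 -1;0 0 0 -0.0061 0 0.0057 -1;0 0 0 -0.0089 0 0.0087 -1;0 0 0 -0.0116 0 0.0119 -1;0 0 0 -0.0141 0 0.0152 -1;0 0 0 -0.0165 0 0.0187 -1;0 0 0 -0.0187 0 0.0222 -1;0 0 0 -0.0207 0 0.0259 -1;0 0 0 -0.0225 0 0.0296 -1;0 0 0 -0.0241 0 0.0335 -1
```

Emit:
send_rows:
  deltas: "0 0 0 -0.0031 0 0.0028 -1;0 0 0 -0.0061 0 0.0057 -1;0 0 0 -0.0089 0 0.0087 -1;0 0 0 -0.0116 0 0.0119 -1;0 0 0 -0.0141 0 0.0152 -1;0 0 0 -0.0165 0 0.0187 -1;0 0 0 -0.0187 0 0.0222 -1;0 0 0 -0.0207 0 0.0259 -1;0 0 0 -0.0225 0 0.0296 -1;0 0 0 -0.0241 0 0.0335 -1"

```text
time_s: 11.98
tool_pos: [0.5109, 0.171, 0.1169]
ee_rot: [-1.572, -0.001, -1.735]
wrist_force: [-9.7, -1.5, 10.8]
finger_gap: 0.286
```

```bash
cat >> h.py <<'E'
def tr(C=(.5247,.121)):
    s=telemetry.sense();p=s['tool_pos'][:2]-np.array(C);a=np.arctan2(p[1],p[0]);F=s['wrist_force'][:2]
    rad=np.array([np.cos(a),np.sin(a)]);tan=np.array([np.sin(a),-np.cos(a)])
    print('t %.2f ang %.3f (crank~%.3f+2pi k) r %.4f Frad %.2f Ftan(cw) %.2f F'%(s['time_s'],a,(2.978-a)%(2*np.pi),np.hypot(*p),F@rad,F@tan),np.round(s['wrist_force'],2),'p',np.round(s['tool_pos'],4),'gap',round(s['finger_gap'],3))
    return a
E
python3 - <<'E'
from h import *
tr()
E
```

```text
t 11.98 ang 1.840 (crank~1.138+2pi k) r 0.0518 Frad 1.17 Ftan(cw) -9.71 F [-9.67 -1.45 10.79] p [0.5109 0.171  0.1169] gap 0.286
```

```bash
python3 - <<'E'
from h import *
for a in (1.78,.38): arc(a,np.arange(1,21)*.07,psi=-1.735);print()
E
```

```text
0 0 0 -0.0019 0 0.0055 -1;0 0 0 -0.0035 0 0.0111 -1;0 0 0 -0.0046 0 0.0168 -1;0 0 0 -0.0054 0 0.0226 -1;0 0 0 -0.0057 0 0.0284 -1;0 0 0 -0.0057 0 0.0343 -1;0 0 0 -0.0052 0 0.0401 -1;0 0 0 -0.0043 0 0.0459 -1;0 0 0 -0.0030 0 0.0515 -1;0 0 0 -0.0013 0 0.0571 -1;0 0 0 0.0007 0 0.0626 -1;0 0 0 0.0032 0 0.0679 -1;0 0 0 0.0060 0 0.0730 -1;0 0 0 0.0091 0 0.0779 -1;0 0 0 0.0126 0 0.0826 -1;0 0 0 0.0164 0 0.0870 -1;0 0 0 0.0205 0 0.0911 -1;0 0 0 0.0249 0 0.0950 -1;0 0 0 0.0296 0 0.0985 -1;0 0 0 0.0344 0 0.1017 -1

0 0 0 0.0051 0 0.0028 -1;0 0 0 0.0104 0 0.0053 -1;0 0 0 0.0158 0 0.0074 -1;0 0 0 0.0214 0 0.0091 -1;0 0 0 0.0271 0 0.0105 -1;0 0 0 0.0328 0 0.0114 -1;0 0 0 0.0386 0 0.0119 -1;0 0 0 0.0445 0 0.0120 -1;0 0 0 0.0503 0 0.0117 -1;0 0 0 0.0561 0 0.0110 -1;0 0 0 0.0618 0 0.0099 -1;0 0 0 0.0674 0 0.0084 -1;0 0 0 0.0730 0 0.0065 -1;0 0 0 0.0783 0 0.0042 -1;0 0 0 0.0835 0 0.0016 -1;0 0 0 0.0885 0 -0.0014 -1;0 0 0 0.0933 0 -0.0047 -1;0 0 0 0.0978 0 -0.0084 -1;0 0 0 0.1021 0 -0.0124 -1;0 0 0 0.1061 0 -0.0167 -1
```

Emit:
send_rows:
  deltas: "0 0 0 -0.0019 0 0.0055 -1;0 0 0 -0.0035 0 0.0111 -1;0 0 0 -0.0046 0 0.0168 -1;0 0 0 -0.0054 0 0.0226 -1;0 0 0 -0.0057 0 0.0284 -1;0 0 0 -0.0057 0 0.0343 -1;0 0 0 -0.0052 0 0.0401 -1;0 0 0 -0.0043 0 0.0459 -1;0 0 0 -0.0030 0 0.0515 -1;0 0 0 -0.0013 0 0.0571 -1;0 0 0 0.0007 0 0.0626 -1;0 0 0 0.0032 0 0.0679 -1;0 0 0 0.0060 0 0.0730 -1;0 0 0 0.0091 0 0.0779 -1;0 0 0 0.0126 0 0.0826 -1;0 0 0 0.0164 0 0.0870 -1;0 0 0 0.0205 0 0.0911 -1;0 0 0 0.0249 0 0.0950 -1;0 0 0 0.0296 0 0.0985 -1;0 0 0 0.0344 0 0.1017 -1"

```text
time_s: 13.65
tool_pos: [0.5686, 0.1424, 0.117]
ee_rot: [-1.571, 0.003, -1.734]
wrist_force: [-5.0, 8.3, 7.5]
finger_gap: 0.288
```

```bash
python3 - <<'E'
from h import *
tr()
E
```

```text
t 13.65 ang 0.453 (crank~2.525+2pi k) r 0.0488 Frad -0.88 Ftan(cw) -9.62 F [-5.    8.27  7.46] p [0.5686 0.1424 0.117 ] gap 0.288
```

Emit:
send_rows:
  deltas: "0 0 0 0.0051 0 0.0028 -1;0 0 0 0.0104 0 0.0053 -1;0 0 0 0.0158 0 0.0074 -1;0 0 0 0.0214 0 0.0091 -1;0 0 0 0.0271 0 0.0105 -1;0 0 0 0.0328 0 0.0114 -1;0 0 0 0.0386 0 0.0119 -1;0 0 0 0.0445 0 0.0120 -1;0 0 0 0.0503 0 0.0117 -1;0 0 0 0.0561 0 0.0110 -1;0 0 0 0.0618 0 0.0099 -1;0 0 0 0.0674 0 0.0084 -1;0 0 0 0.0730 0 0.0065 -1;0 0 0 0.0783 0 0.0042 -1;0 0 0 0.0835 0 0.0016 -1;0 0 0 0.0885 0 -0.0014 -1;0 0 0 0.0933 0 -0.0047 -1;0 0 0 0.0978 0 -0.0084 -1;0 0 0 0.1021 0 -0.0124 -1;0 0 0 0.1061 0 -0.0167 -1"

```text
time_s: 15.32
tool_pos: [0.5507, 0.0807, 0.1171]
ee_rot: [-1.566, 0.003, -1.734]
wrist_force: [7.0, 7.2, -0.9]
finger_gap: 0.291
```

```bash
python3 - <<'E'
from h import *
tr()
for a in (-1.02,-2.42): arc(a,np.arange(1,21)*.07,psi=-1.735);print()
E
```

```text
t 15.32 ang -0.998 (crank~3.976+2pi k) r 0.0479 Frad -2.25 Ftan(cw) -9.74 F [ 6.96  7.17 -0.92] p [0.5507 0.0807 0.1171] gap 0.291
0 0 0 0.0037 0 -0.0045 -1;0 0 0 0.0070 0 -0.0093 -1;0 0 0 0.0100 0 -0.0143 -1;0 0 0 0.0126 0 -0.0195 -1;0 0 0 0.0149 0 -0.0249 -1;0 0 0 0.0168 0 -0.0304 -1;0 0 0 0.0183 0 -0.0360 -1;0 0 0 0.0194 0 -0.0418 -1;0 0 0 0.0201 0 -0.0476 -1;0 0 0 0.0204 0 -0.0534 -1;0 0 0 0.0203 0 -0.0592 -1;0 0 0 0.0198 0 -0.0650 -1;0 0 0 0.0188 0 -0.0708 -1;0 0 0 0.0175 0 -0.0765 -1;0 0 0 0.0158 0 -0.0820 -1;0 0 0 0.0137 0 -0.0875 -1;0 0 0 0.0112 0 -0.0927 -1;0 0 0 0.0083 0 -0.0978 -1;0 0 0 0.0051 0 -0.1027 -1;0 0 0 0.0016 0 -0.1074 -1

0 0 0 -0.0038 0 -0.0044 -1;0 0 0 -0.0080 0 -0.0085 -1;0 0 0 -0.0124 0 -0.0123 -1;0 0 0 -0.0171 0 -0.0158 -1;0 0 0 -0.0220 0 -0.0189 -1;0 0 0 -0.0271 0 -0.0217 -1;0 0 0 -0.0324 0 -0.0242 -1;0 0 0 -0.0379 0 -0.0262 -1;0 0 0 -0.0435 0 -0.0279 -1;0 0 0 -0.0491 0 -0.0292 -1;0 0 0 -0.0549 0 -0.0301 -1;0 0 0 -0.0607 0 -0.0305 -1;0 0 0 -0.0666 0 -0.0306 -1;0 0 0 -0.0724 0 -0.0302 -1;0 0 0 -0.0782 0 -0.0295 -1;0 0 0 -0.0839 0 -0.0283 -1;0 0 0 -0.0895 0 -0.0268 -1;0 0 0 -0.0950 0 -0.0248 -1;0 0 0 -0.1003 0 -0.0225 -1;0 0 0 -0.1055 0 -0.0198 -1
```

Emit:
send_rows:
  deltas: "0 0 0 0.0037 0 -0.0045 -1;0 0 0 0.0070 0 -0.0093 -1;0 0 0 0.0100 0 -0.0143 -1;0 0 0 0.0126 0 -0.0195 -1;0 0 0 0.0149 0 -0.0249 -1;0 0 0 0.0168 0 -0.0304 -1;0 0 0 0.0183 0 -0.0360 -1;0 0 0 0.0194 0 -0.0418 -1;0 0 0 0.0201 0 -0.0476 -1;0 0 0 0.0204 0 -0.0534 -1;0 0 0 0.0203 0 -0.0592 -1;0 0 0 0.0198 0 -0.0650 -1;0 0 0 0.0188 0 -0.0708 -1;0 0 0 0.0175 0 -0.0765 -1;0 0 0 0.0158 0 -0.0820 -1;0 0 0 0.0137 0 -0.0875 -1;0 0 0 0.0112 0 -0.0927 -1;0 0 0 0.0083 0 -0.0978 -1;0 0 0 0.0051 0 -0.1027 -1;0 0 0 0.0016 0 -0.1074 -1"

```text
time_s: 16.98
tool_pos: [0.4867, 0.0878, 0.1171]
ee_rot: [-1.566, -0.003, -1.736]
wrist_force: [4.0, -9.7, 2.2]
finger_gap: 0.288
```

```bash
python3 - <<'E'
from h import *
tr()
p=telemetry.sense()['tool_pos'][:2]
P=np.array([(.4903,.1603),(.5109,.171),(.5686,.1424),(.5507,.0807),p])
from scipy.optimize import least_squares
r=least_squares(lambda c:np.hypot(*(P-c[:2]).T)-.05,[.524,.12]);print(r.x,r.fun)
d=P-r.x[:2];print(np.arctan2(d[:,1],d[:,0]))
b=vision.camera('side');cv2.imwrite('pics/s9.png',b[:,:,::-1])
cv2.imwrite('pics/s9c.png',cv2.resize(b[130:260,220:380],None,fx=4.5,fy=4.5,interpolation=2)[:,:,::-1])
E
```

```text
t 16.98 ang -2.423 (crank~5.401+2pi k) r 0.0505 Frad 3.38 Ftan(cw) -9.89 F [ 3.97 -9.67  2.18] p [0.4867 0.0878 0.1171] gap 0.288
[0.52283555 0.12233714] [-2.59626259e-06  1.05199845e-04 -3.09743034e-05  1.00692101e-04
  5.90246378e-06]
[ 2.27936114  1.81131843  0.4131605  -0.98102735 -2.37799   ]
```

View pics/s9c.png

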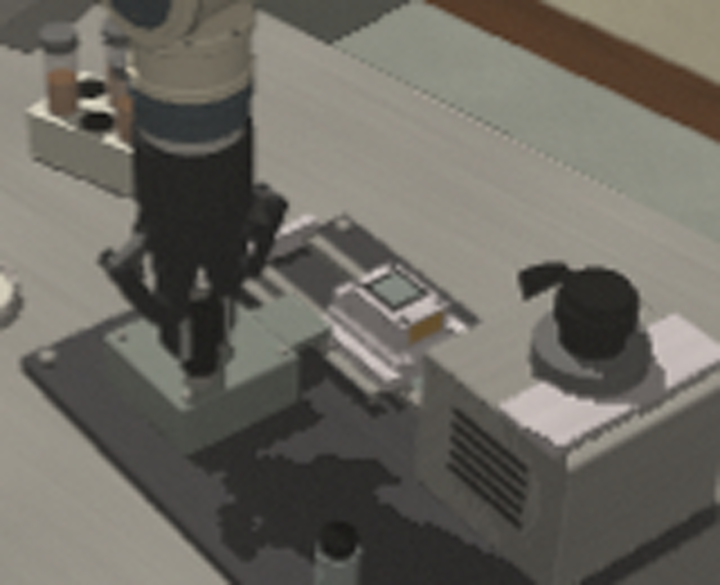

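Emit:
send_rows:
  deltas: "0 0 0 -0.0038 0 -0.0044 -1;0 0 0 -0.0080 0 -0.0085 -1;0 0 0 -0.0124 0 -0.0123 -1;0 0 0 -0.0171 0 -0.0158 -1;0 0 0 -0.0220 0 -0.0189 -1;0 0 0 -0.0271 0 -0.0217 -1;0 0 0 -0.0324 0 -0.0242 -1;0 0 0 -0.0379 0 -0.0262 -1;0 0 0 -0.0435 0 -0.0279 -1;0 0 0 -0.0491 0 -0.0292 -1;0 0 0 -0.0549 0 -0.0301 -1;0 0 0 -0.0607 0 -0.0305 -1;0 0 0 -0.0666 0 -0.0306 -1;0 0 0 -0.0724 0 -0.0302 -1;0 0 0 -0.0782 0 -0.0295 -1;0 0 0 -0.0839 0 -0.0283 -1;0 0 0 -0.0895 0 -0.0268 -1;0 0 0 -0.0950 0 -0.0248 -1;0 0 0 -0.1003 0 -0.0225 -1;0 0 0 -0.1055 0 -0.0198 -1"

```text
time_s: 18.7
tool_pos: [0.483, 0.1527, 0.1169]
ee_rot: [-1.571, -0.002, -1.736]
wrist_force: [-7.3, -6.6, 9.8]
finger_gap: 0.293
```

```bash
sed -i 's/C=(.5247,.121)/C=(.5228,.1223)/' h.py; python3 - <<'E'
from h import *
tr()
for a in (-3.82,): arc(a,np.arange(1,19)*.07,psi=-1.735);print()
E
```

```text
t 18.70 ang 2.489 (crank~0.489+2pi k) r 0.0501 Frad 1.78 Ftan(cw) -9.72 F [-7.31 -6.64  9.78] p [0.483  0.1527 0.1169] gap 0.293
0 0 0 -0.0050 0 0.0030 -1;0 0 0 -0.0097 0 0.0064 -1;0 0 0 -0.0142 0 0.0101 -1;0 0 0 -0.0185 0 0.0142 -1;0 0 0 -0.0224 0 0.0185 -1;0 0 0 -0.0260 0 0.0230 -1;0 0 0 -0.0293 0 0.0278 -1;0 0 0 -0.0323 0 0.0329 -1;0 0 0 -0.0349 0 0.0381 -1;0 0 0 -0.0371 0 0.0435 -1;0 0 0 -0.0389 0 0.0490 -1;0 0 0 -0.0404 0 0.0546 -1;0 0 0 -0.0415 0 0.0604 -1;0 0 0 -0.0421 0 0.0662 -1;0 0 0 -0.0423 0 0.0720 -1;0 0 0 -0.0422 0 0.0778 -1;0 0 0 -0.0416 0 0.0836 -1;0 0 0 -0.0406 0 0.0894 -1
```

Emit:
send_rows:
  deltas: "0 0 0 -0.0050 0 0.0030 -1;0 0 0 -0.0097 0 0.0064 -1;0 0 0 -0.0142 0 0.0101 -1;0 0 0 -0.0185 0 0.0142 -1;0 0 0 -0.0224 0 0.0185 -1;0 0 0 -0.0260 0 0.0230 -1;0 0 0 -0.0293 0 0.0278 -1;0 0 0 -0.0323 0 0.0329 -1;0 0 0 -0.0349 0 0.0381 -1;0 0 0 -0.0371 0 0.0435 -1;0 0 0 -0.0389 0 0.0490 -1;0 0 0 -0.0404 0 0.0546 -1;0 0 0 -0.0415 0 0.0604 -1;0 0 0 -0.0421 0 0.0662 -1;0 0 0 -0.0423 0 0.0720 -1;0 0 0 -0.0422 0 0.0778 -1;0 0 0 -0.0416 0 0.0836 -1;0 0 0 -0.0406 0 0.0894 -1"

```text
time_s: 20.2
tool_pos: [0.5393, 0.1695, 0.1169]
ee_rot: [-1.573, 0.001, -1.734]
wrist_force: [-9.4, 3.3, 10.5]
finger_gap: 0.289
```

```bash
python3 - <<'E'
from h import *
tr()
b=vision.camera('side');a=vision.camera('top');cv2.imwrite('pics/s10.png',b[:,:,::-1]);cv2.imwrite('pics/t10.png',a[:,:,::-1])
A=cv2.resize(a[130:220,220:340],None,fx=3.3,fy=3.3,interpolation=2);B=cv2.resize(b[160:250,270:390],None,fx=3.3,fy=3.3,interpolation=2)
cv2.imwrite('pics/m10.png',np.hstack([A,B])[:,:,::-1])
tr()
E
```

```text
t 20.20 ang 1.236 (crank~1.742+2pi k) r 0.0500 Frad 0.05 Ftan(cw) -9.96 F [-9.39  3.32 10.46] p [0.5393 0.1695 0.1169] gap 0.289
t 20.30 ang 1.222 (crank~1.756+2pi k) r 0.0500 Frad 0.52 Ftan(cw) -7.20 F [-6.59  2.95  9.35] p [0.5399 0.1693 0.117 ] gap 0.284
```

View pics/m10.png

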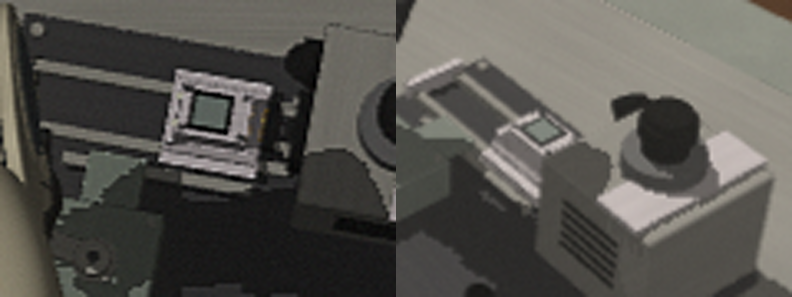

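```bash
python3 - <<'E'
from h import *
a=-5.08
for k in range(3): arc(a-.12*k,np.arange(1,6)*.024,psi=-1.735)
E
```

```text
0 0 0 0.0004 0 0.0020 -1;0 0 0 0.0009 0 0.0039 -1;0 0 0 0.0014 0 0.0058 -1;0 0 0 0.0020 0 0.0077 -1;0 0 0 0.0026 0 0.0096 -1
0 0 0 0.0007 0 0.0019 -1;0 0 0 0.0014 0 0.0038 -1;0 0 0 0.0021 0 0.0056 -1;0 0 0 0.0029 0 0.0075 -1;0 0 0 0.0037 0 0.0093 -1
0 0 0 0.0009 0 0.0018 -1;0 0 0 0.0018 0 0.0036 -1;0 0 0 0.0028 0 0.0053 -1;0 0 0 0.0038 0 0.0071 -1;0 0 0 0.0048 0 0.0088 -1
```

Emit:
send_rows:
  deltas: "0 0 0 0.0004 0 0.0020 -1;0 0 0 0.0009 0 0.0039 -1;0 0 0 0.0014 0 0.0058 -1;0 0 0 0.0020 0 0.0077 -1;0 0 0 0.0026 0 0.0096 -1"

```text
time_s: 20.72
tool_pos: [0.5447, 0.1673, 0.117]
ee_rot: [-1.573, 0.001, -1.734]
wrist_force: [-9.4, 4.0, 9.8]
finger_gap: 0.284
```

```bash
python3 -c "
from h import *
tr()"
```

```text
t 20.72 ang 1.118 (crank~1.860+2pi k) r 0.0500 Frad -0.49 Ftan(cw) -10.26 F [-9.44  4.05  9.76] p [0.5447 0.1673 0.117 ] gap 0.284
```

Emit:
send_rows:
  deltas: "0 0 0 0.0007 0 0.0019 -1;0 0 0 0.0014 0 0.0038 -1;0 0 0 0.0021 0 0.0056 -1;0 0 0 0.0029 0 0.0075 -1;0 0 0 0.0037 0 0.0093 -1"

```text
time_s: 21.13
tool_pos: [0.5499, 0.1643, 0.117]
ee_rot: [-1.572, 0.002, -1.734]
wrist_force: [-8.5, 4.0, 9.0]
finger_gap: 0.288
```

```bash
python3 -c "
from h import *
tr()
a=-5.32
for k in range(1,4): arc(a-.12*k,np.arange(1,6)*.024,psi=-1.735)"
```

```text
t 21.13 ang 0.997 (crank~1.981+2pi k) r 0.0500 Frad -1.21 Ftan(cw) -9.31 F [-8.48  4.03  9.02] p [0.5499 0.1643 0.117 ] gap 0.288
0 0 0 0.0011 0 0.0017 -1;0 0 0 0.0022 0 0.0033 -1;0 0 0 0.0034 0 0.0050 -1;0 0 0 0.0046 0 0.0065 -1;0 0 0 0.0058 0 0.0081 -1
0 0 0 0.0013 0 0.0015 -1;0 0 0 0.0026 0 0.0030 -1;0 0 0 0.0040 0 0.0045 -1;0 0 0 0.0053 0 0.0060 -1;0 0 0 0.0068 0 0.0074 -1
0 0 0 0.0015 0 0.0014 -1;0 0 0 0.0029 0 0.0027 -1;0 0 0 0.0045 0 0.0040 -1;0 0 0 0.0060 0 0.0053 -1;0 0 0 0.0076 0 0.0065 -1
```

Emit:
send_rows:
  deltas: "0 0 0 0.0009 0 0.0018 -1;0 0 0 0.0018 0 0.0036 -1;0 0 0 0.0028 0 0.0053 -1;0 0 0 0.0038 0 0.0071 -1;0 0 0 0.0048 0 0.0088 -1"

```text
time_s: 21.55
tool_pos: [0.5547, 0.1608, 0.117]
ee_rot: [-1.572, 0.002, -1.734]
wrist_force: [-8.0, 5.0, 8.0]
finger_gap: 0.287
```

```bash
python3 -c "
from h import *
tr()"
```

```text
t 21.55 ang 0.878 (crank~2.100+2pi k) r 0.0500 Frad -1.20 Ftan(cw) -9.35 F [-7.96  5.05  8.03] p [0.5547 0.1608 0.117 ] gap 0.287
```

Emit:
send_rows:
  deltas: "0 0 0 0.0011 0 0.0017 -1;0 0 0 0.0022 0 0.0033 -1;0 0 0 0.0034 0 0.0050 -1;0 0 0 0.0046 0 0.0065 -1;0 0 0 0.0058 0 0.0081 -1"

```text
time_s: 21.97
tool_pos: [0.5591, 0.1567, 0.117]
ee_rot: [-1.572, 0.002, -1.734]
wrist_force: [-6.8, 6.3, 7.9]
finger_gap: 0.29
```

```bash
python3 -c "
from h import *
tr()
a=-5.32
for k in range(4,9): arc(a-.12*k,np.arange(1,6)*.024,psi=-1.735)"
```

```text
t 21.97 ang 0.758 (crank~2.220+2pi k) r 0.0500 Frad -0.65 Ftan(cw) -9.27 F [-6.85  6.29  7.92] p [0.5591 0.1567 0.117 ] gap 0.29
0 0 0 0.0016 0 0.0012 -1;0 0 0 0.0032 0 0.0023 -1;0 0 0 0.0049 0 0.0034 -1;0 0 0 0.0066 0 0.0045 -1;0 0 0 0.0083 0 0.0055 -1
0 0 0 0.0017 0 0.0010 -1;0 0 0 0.0035 0 0.0019 -1;0 0 0 0.0053 0 0.0028 -1;0 0 0 0.0071 0 0.0037 -1;0 0 0 0.0089 0 0.0045 -1
0 0 0 0.0018 0 0.0008 -1;0 0 0 0.0037 0 0.0015 -1;0 0 0 0.0056 0 0.0022 -1;0 0 0 0.0075 0 0.0028 -1;0 0 0 0.0094 0 0.0034 -1
0 0 0 0.0019 0 0.0005 -1;0 0 0 0.0039 0 0.0010 -1;0 0 0 0.0058 0 0.0015 -1;0 0 0 0.0078 0 0.0019 -1;0 0 0 0.0097 0 0.0023 -1
0 0 0 0.0020 0 0.0003 -1;0 0 0 0.0040 0 0.0006 -1;0 0 0 0.0059 0 0.0008 -1;0 0 0 0.0079 0 0.0010 -1;0 0 0 0.0099 0 0.0011 -1
```

Crank 8.50, still only drag.

Emit:
send_rows:
  deltas: "0 0 0 0.0013 0 0.0015 -1;0 0 0 0.0026 0 0.0030 -1;0 0 0 0.0040 0 0.0045 -1;0 0 0 0.0053 0 0.0060 -1;0 0 0 0.0068 0 0.0074 -1"

```text
time_s: 22.38
tool_pos: [0.563, 0.152, 0.117]
ee_rot: [-1.572, 0.003, -1.734]
wrist_force: [-6.5, 6.9, 8.4]
finger_gap: 0.286
```

```bash
python3 -c "
from h import *
tr()"
```

```text
t 22.38 ang 0.638 (crank~2.340+2pi k) r 0.0500 Frad -1.09 Ftan(cw) -9.41 F [-6.48  6.91  8.43] p [0.563 0.152 0.117] gap 0.286
```

Emit:
send_rows:
  deltas: "0 0 0 0.0015 0 0.0014 -1;0 0 0 0.0029 0 0.0027 -1;0 0 0 0.0045 0 0.0040 -1;0 0 0 0.0060 0 0.0053 -1;0 0 0 0.0076 0 0.0065 -1"

```text
time_s: 22.8
tool_pos: [0.5662, 0.147, 0.117]
ee_rot: [-1.572, 0.003, -1.734]
wrist_force: [-5.8, 7.9, 8.4]
finger_gap: 0.293
```

```bash
python3 -c "
from h import *
tr()"
```

```text
t 22.80 ang 0.518 (crank~2.460+2pi k) r 0.0500 Frad -1.16 Ftan(cw) -9.71 F [-5.82  7.86  8.36] p [0.5662 0.147  0.117 ] gap 0.293
```

Emit:
send_rows:
  deltas: "0 0 0 0.0016 0 0.0012 -1;0 0 0 0.0032 0 0.0023 -1;0 0 0 0.0049 0 0.0034 -1;0 0 0 0.0066 0 0.0045 -1;0 0 0 0.0083 0 0.0055 -1"

```text
time_s: 23.22
tool_pos: [0.5689, 0.1417, 0.117]
ee_rot: [-1.571, 0.003, -1.734]
wrist_force: [-5.2, 8.6, 7.5]
finger_gap: 0.292
```

```bash
python3 -c "
from h import *
tr()"
```

```text
t 23.22 ang 0.398 (crank~2.580+2pi k) r 0.0500 Frad -1.42 Ftan(cw) -9.93 F [-5.16  8.6   7.52] p [0.5689 0.1417 0.117 ] gap 0.292
```

Emit:
send_rows:
  deltas: "0 0 0 0.0017 0 0.0010 -1;0 0 0 0.0035 0 0.0019 -1;0 0 0 0.0053 0 0.0028 -1;0 0 0 0.0071 0 0.0037 -1;0 0 0 0.0089 0 0.0045 -1"

```text
time_s: 23.63
tool_pos: [0.5708, 0.136, 0.117]
ee_rot: [-1.571, 0.003, -1.734]
wrist_force: [-2.8, 8.1, 6.1]
finger_gap: 0.287
```

```bash
python3 -c "
from h import *
tr()
a=-5.32
arc(a-.12*6,np.arange(1,6)*.02,psi=-1.735)
a=vision.camera('top');cv2.imwrite('pics/t11.png',a[:,:,::-1])
cv2.imwrite('pics/t11c.png',cv2.resize(a[145:200,250:340],None,fx=8,fy=8,interpolation=2)[:,:,::-1])
"
```

```text
t 23.63 ang 0.279 (crank~2.699+2pi k) r 0.0499 Frad -0.50 Ftan(cw) -8.58 F [-2.84  8.11  6.11] p [0.5708 0.136  0.117 ] gap 0.287
0 0 0 0.0015 0 0.0006 -1;0 0 0 0.0031 0 0.0013 -1;0 0 0 0.0046 0 0.0018 -1;0 0 0 0.0062 0 0.0024 -1;0 0 0 0.0078 0 0.0029 -1
```

View pics/t11c.png

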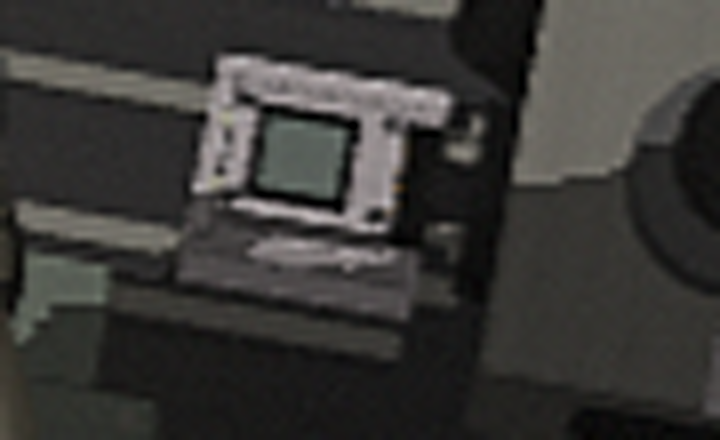

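Emit:
send_rows:
  deltas: "0 0 0 0.0015 0 0.0006 -1;0 0 0 0.0031 0 0.0013 -1;0 0 0 0.0046 0 0.0018 -1;0 0 0 0.0062 0 0.0024 -1"

```text
time_s: 24.02
tool_pos: [0.5718, 0.1322, 0.117]
ee_rot: [-1.571, 0.004, -1.734]
wrist_force: [-3.8, 9.2, 5.9]
finger_gap: 0.287
```

```bash
python3 -c "
from h import *
tr()
arc(-6.12,np.arange(1,6)*.02,psi=-1.735)
arc(-6.20,np.arange(1,6)*.02,psi=-1.735)
arc(-6.28,np.arange(1,6)*.02,psi=-1.735)
"
```

```text
t 24.02 ang 0.200 (crank~2.778+2pi k) r 0.0500 Frad -1.91 Ftan(cw) -9.82 F [-3.82  9.24  5.86] p [0.5718 0.1322 0.117 ] gap 0.287
0 0 0 0.0016 0 0.0005 -1;0 0 0 0.0032 0 0.0010 -1;0 0 0 0.0048 0 0.0015 -1;0 0 0 0.0064 0 0.0019 -1;0 0 0 0.0080 0 0.0023 -1
0 0 0 0.0016 0 0.0004 -1;0 0 0 0.0032 0 0.0008 -1;0 0 0 0.0049 0 0.0011 -1;0 0 0 0.0065 0 0.0014 -1;0 0 0 0.0082 0 0.0016 -1
0 0 0 0.0016 0 0.0003 -1;0 0 0 0.0033 0 0.0005 -1;0 0 0 0.0050 0 0.0007 -1;0 0 0 0.0066 0 0.0008 -1;0 0 0 0.0083 0 0.0010 -1
```

Emit:
send_rows:
  deltas: "0 0 0 0.0016 0 0.0005 -1;0 0 0 0.0032 0 0.0010 -1;0 0 0 0.0048 0 0.0015 -1;0 0 0 0.0064 0 0.0019 -1"

```text
time_s: 24.35
tool_pos: [0.5724, 0.1283, 0.1171]
ee_rot: [-1.57, 0.004, -1.734]
wrist_force: [-1.2, 9.8, 5.9]
finger_gap: 0.289
```

```bash
python3 -c "
from h import *
tr()"
```

```text
t 24.35 ang 0.120 (crank~2.858+2pi k) r 0.0500 Frad -0.03 Ftan(cw) -9.86 F [-1.21  9.79  5.94] p [0.5724 0.1283 0.1171] gap 0.289
```

Emit:
send_rows:
  deltas: "0 0 0 0.0016 0 0.0004 -1;0 0 0 0.0032 0 0.0008 -1;0 0 0 0.0049 0 0.0011 -1;0 0 0 0.0065 0 0.0014 -1"

```text
time_s: 24.68
tool_pos: [0.5727, 0.1246, 0.1171]
ee_rot: [-1.57, 0.004, -1.733]
wrist_force: [-1.6, 11.8, 4.9]
finger_gap: 0.288
```

```bash
python3 -c "
from h import *
tr()"
```

```text
t 24.68 ang 0.045 (crank~2.933+2pi k) r 0.0500 Frad -1.03 Ftan(cw) -11.85 F [-1.56 11.79  4.89] p [0.5727 0.1246 0.1171] gap 0.288
```

Emit:
send_rows:
  deltas: "0 0 0 0.0016 0 0.0003 -1;0 0 0 0.0033 0 0.0005 -1;0 0 0 0.0050 0 0.0007 -1"

```text
time_s: 24.93
tool_pos: [0.5728, 0.1218, 0.1171]
ee_rot: [-1.57, 0.005, -1.733]
wrist_force: [-1.1, 12.9, 4.8]
finger_gap: 0.291
```

```bash
python3 -c "
from h import *
tr()
arc(-6.34,np.arange(1,4)*.02,psi=-1.735)"
```

```text
t 24.93 ang -0.009 (crank~2.987+2pi k) r 0.0500 Frad -1.25 Ftan(cw) -12.85 F [-1.13 12.86  4.83] p [0.5728 0.1218 0.1171] gap 0.291
0 0 0 0.0017 0 0.0002 -1;0 0 0 0.0033 0 0.0003 -1;0 0 0 0.0050 0 0.0004 -1
```

Emit:
send_rows:
  deltas: "0 0 0 0.0017 0 0.0002 -1;0 0 0 0.0033 0 0.0003 -1"

```text
time_s: 25.1
tool_pos: [0.5727, 0.1201, 0.1171]
ee_rot: [-1.57, 0.006, -1.733]
wrist_force: [-0.4, 14.6, 4.4]
finger_gap: 0.289
```

```bash
python3 -c "
from h import *
tr()
arc(-6.38,np.arange(1,4)*.02,psi=-1.735)"
```

```text
t 25.10 ang -0.044 (crank~3.022+2pi k) r 0.0500 Frad -1.09 Ftan(cw) -14.55 F [-0.44 14.58  4.36] p [0.5727 0.1201 0.1171] gap 0.289
0 0 0 0.0017 0 0.0001 -1;0 0 0 0.0033 0 0.0002 -1;0 0 0 0.0050 0 0.0002 -1
```

Emit:
send_rows:
  deltas: "0 0 0 0 0 0 -1;0 0 0 0 0 0 -1;0 0 0 -0.001 0 0 -1;0 0 0 -0.002 0 0 -1;0 0 0 -0.0025 0 0 -1"

```text
time_s: 25.52
tool_pos: [0.5728, 0.1203, 0.1171]
ee_rot: [-1.57, 0.003, -1.734]
wrist_force: [-2.1, 5.4, 6.6]
finger_gap: 0.287
```

```bash
python3 -c "
from h import *
tr()"
```

```text
t 25.52 ang -0.040 (crank~3.018+2pi k) r 0.0500 Frad -2.31 Ftan(cw) -5.31 F [-2.09  5.4   6.64] p [0.5728 0.1203 0.1171] gap 0.287
```

Emit:
send_rows:
  deltas: "0 0 0 0 0 0 0.5;0 0 0 0 0 0 0.5;0 0 0 0 0 0 0.5;0 0 0 0 0 0 0.5;0 0 0 0 0 0 0.5;0 0 0 0 0 0 0.5;0 0 0 0 -0.02 0 0.5;0 0 0 0 -0.06 0 0.5;0 0 0 0 -0.12 0 0.5;0 0 0 0 -0.18 0 0.5;0 0 0 0 -0.18 0 0.5;0 0 0 0 -0.18 0 0.5;0 0 0 0 -0.18 0 0.5"

```text
time_s: 26.6
tool_pos: [0.5726, 0.1188, 0.2237]
ee_rot: [-1.571, -0.0, -1.735]
wrist_force: [-0.3, -0.1, -0.7]
finger_gap: 0.748
```

```bash
python3 - <<'E'
from h import *
st();rows([(.45,.20,.26,-1.735)])
b=vision.camera('side');a=vision.camera('top');cv2.imwrite('pics/s12.png',b[:,:,::-1]);cv2.imwrite('pics/t12.png',a[:,:,::-1])
A=cv2.resize(a[130:230,200:330],None,fx=3,fy=3,interpolation=2);B=cv2.resize(b[150:250,230:360],None,fx=3,fy=3,interpolation=2)
cv2.imwrite('pics/m12.png',np.hstack([A,B])[:,:,::-1])
E
```

```text
t 26.60 p [0.5726 0.1188 0.2237] rpy [-1.5709e+00 -1.0000e-04 -1.7353e+00] F [-0.31 -0.1  -0.74] gap 0.748 q [ 0.06  0.33  0.06  1.3  -0.    1.8 ]
0.0000 -0.0001 0.0000 -0.1000 -0.0604 -0.2237 | dist mm 151 deg 0
```

View pics/m12.png

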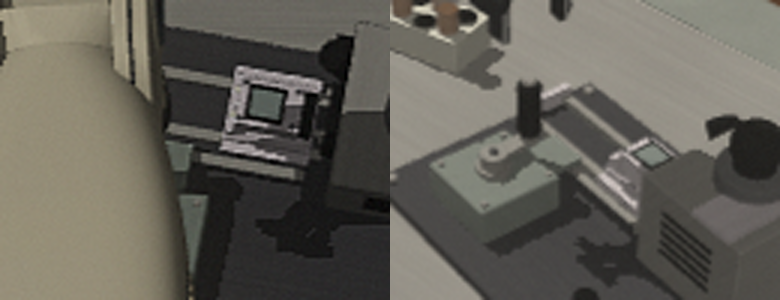

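Emit:
send_rows:
  deltas: "0 0 0 -0.03 -0.02 -0.06 0.5;0 0 0 -0.06 -0.04 -0.12 0.5;0 0 0 -0.09 -0.06 -0.18 0.5;0 0 0 -0.12 -0.06 -0.24 0.5;0 0 0 -0.18 -0.06 -0.26 0.5;0 0 0 -0.24 -0.06 -0.28 0.5;0 0 0 -0.3 -0.06 -0.3 0.5;0 0 0 -0.34 -0.06 -0.32 0.5;0 0 0 -0.34 -0.06 -0.32 0.5;0 0 0 -0.34 -0.06 -0.32 0.5;0 0 0 -0.34 -0.06 -0.32 0.5"

```text
time_s: 27.62
tool_pos: [0.4165, 0.3512, 0.259]
ee_rot: [-1.572, -0.001, -1.735]
wrist_force: [0.5, -0.6, -0.2]
finger_gap: 0.753
```

```bash
python3 - <<'E'
from h import *
st()
b=vision.camera('side');a=vision.camera('top');cv2.imwrite('pics/s13.png',b[:,:,::-1]);cv2.imwrite('pics/t13.png',a[:,:,::-1])
crop('pics/t13.png',225,125,120,90,6,'pics/t13c.png')
crop('pics/s13.png',240,150,120,90,6,'pics/s13c.png')
E
```

```text
t 27.62 p [0.4165 0.3512 0.259 ] rpy [-1.5721e+00 -1.5000e-03 -1.7347e+00] F [ 0.5  -0.61 -0.19] gap 0.753 q [ 0.55  0.25  0.03  1.36 -0.    2.28]
```

View pics/t13c.png

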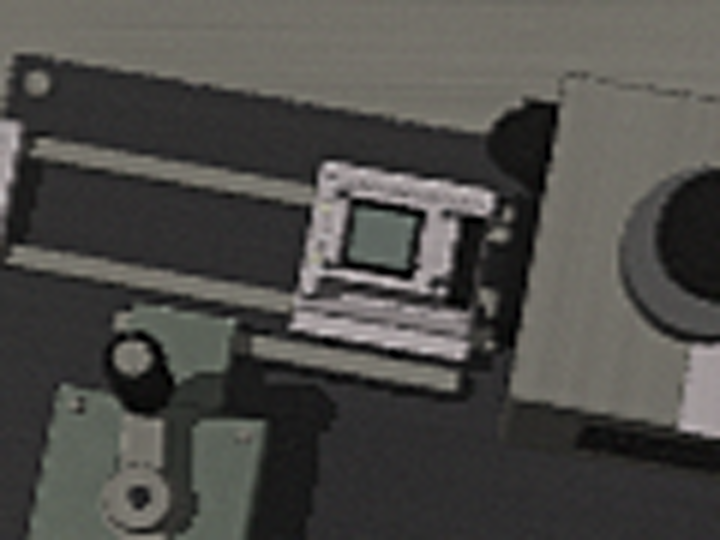

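View pics/s13c.png

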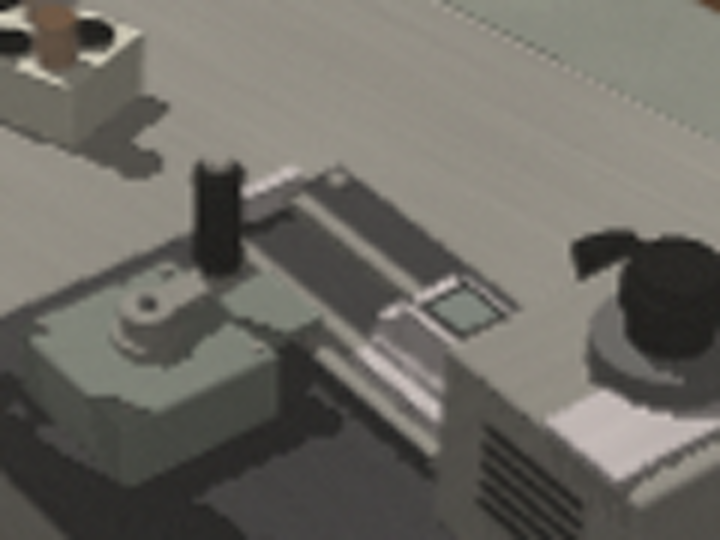

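View pics/t13.png

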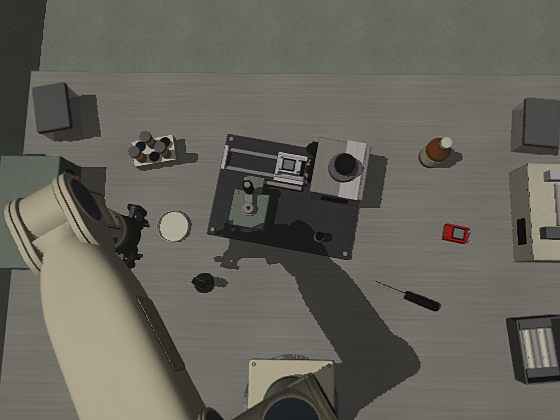

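```bash
python3 - <<'E'
from h import *
f=lambda U,V,k,x0,y0:((U+.5)/k-.5+x0,(V+.5)/k-.5+y0)
A=onz('top',f(131,354,6,225,125),.145);B=onz('top',f(122,365,4,200,125),.145);print('moved top',A-B)
A=onz('side',f(218,163,6,240,150),.145);B=onz('side',f(131,78,4,215,165),.145);print('moved side',A-B,'expected',[.0825,-.040])
E
```

```text
moved top [ 0.08490462 -0.03956995  0.        ]
moved side [ 0.08682894 -0.03499055  0.        ] expected [0.0825, -0.04]
```

```bash
python3 - <<'E'
from h import *
from cell import workorder
st();print(workorder.hand_in())
E
```

```text
t 27.72 p [0.4169 0.3506 0.2596] rpy [-1.5714e+00 -8.0000e-04 -1.7363e+00] F [ 0.25 -0.39  0.52] gap 0.748 q [ 0.55  0.25  0.03  1.36 -0.    2.28]
the job is handed in; nothing more can be done
None
```

I set the aluminium chamber in the nest with its brass strip towards the dock. Then I held the sleeve throughout and cranked from about 0.7 to 9.30 rad, let go and moved clear. I handed the job in at 27.7 s; no verdict was reported.

**Docking force:** Contact showed at about 9.15 rad. The tangential force on the sleeve rose from about 9.7 N of drag to 14.6 N. That puts roughly 20–22 N on the contacts, an estimate from the wrist force and crank travel rather than a direct reading.

**After letting go:**
- The chamber looks level in the nest, with the strip end against the black contact block.
- The top view puts the sleeve within about 2.5 mm of where I left it, and within 0.5 mm along its path.
- The side view disagrees: about 4 mm off overall and 5 mm along the path. A true 5 mm backward turn would take the force to or below 10 N, but this offset points the other way, towards more force. I put it down to that view's coarser pixel reading of the sleeve.

**Bystanders:** All those visible in the last top picture look undisturbed. The arm hid the slide frame there, so I could not confirm it, but the arm's path never came low near it.

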